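# Unstack the lids and close each storage pot with its own

### The arm

A 6-joint arm with a two-finger parallel gripper is mounted at the origin on a cart in front of the work surface, level with it; the furniture and walls round the work are solid. World frame = base frame: x ahead of the robot, y to its left, z up, the work surface at z = 0. Lengths are in m, angles in rad, forces in N, time in s.
With the tool pointing down it reaches from about 0.275 to 0.875 m from the base axis. Payload 12.5 kg.
Tool frame: the origin (TCP) lies at the very end of the fingers, on their centre line; the grasp point (between the pads) lies 19 mm behind it; z points along the fingers, y is the direction in which the jaws open and shut (so a half turn about z gives the same grasp; the last joint's range is limited). The gripper opens to 85 mm and grips with 20 to 120 N. Pads are 22 mm wide; open, the fingers measure 114 mm over their backs; the gripper's body (76 mm by 85 mm) begins 54 mm behind the grasp point. The pads swing forward as they close: fully open they stand 13 mm farther back than shut.
Start: joints at [1.033, 0.351, 1.652, -0, 1.139, -0.085], TCP at [0.241, 0.495, 0.231] pointing down, gripper open.
Joint ranges: [-2.75, 2.75], [-0.79, 2.1], [0.01, 2.65], [-1.57, 4.71], [0.07, 3.14], [-2.87, 2.87]. Speed limits (rad/s): [2.22, 2.22, 2.79, 3.14, 3.14, 3.14].

### API

Orientations are given as a unit quaternion [w, x, y, z].
In Python, from workcell import * gives the robot as it stands.
- The arm moves only by the tool jog_arm, never from a script. Its argument "steps" is a list of rows, each a list of 6 numbers: the shift along the tool's x, y, z in mm, then the turn, a rotation vector about the tool's x, y, z in degrees. A call has 1 to 5 rows; each row shifts and turns the commanded pose from where the row before left it, along the tool's axes as they then stand; what a row does not reach is not made up. A row lasts 1/12 s, in which the tool goes at most 41.7 mm and 7.16 degrees, less where a joint would pass 70% of its speed; a pose out of reach is approached as far as the arm can. A call is refused whole if a number of a shift passes 41.7 or a number of a turn 7.16, either way. A call with a gripper value outside its range is refused whole. "grip" is the gripper's target within -1 to 1 (shut at 1, half-way at 0, fully open at -1), set as the call begins (left out, the last holds). The fingers move at their own pace and stop on an object; the grip force is fixed at half the most. Time passes only in rows, so rows that do not move let the fingers close. It gives the time, the measured TCP pose, the force and the opening at its end, in the units of the state.
- get_state(): the state, without advancing time (a new reading comes with each control period).
- capture(name): name is "scene" or "top" or "wrist"; returns the picture (384x512x3 uint8, blue, green, red); there is no depth.
- camera_info(name): a dict with "fx", "fy", "cx", "cy" (pixels), "rvec" (rotation vector, rad) and "tvec" (3), from world to camera coordinates, as OpenCV has them. Camera axes: x right, y down, z forward; pixel columns grow to the right and rows downward; lengths in m; the calibration is good to about 2 mm. A picture is of the moment at which its call begins: read the wrist's pose just before it. camera_info takes no time and is no camera call; for the wrist camera it gives the pose at the moment of the call.
- finish_job(): hands the job in, once; it reports no verdict.
The state is a dict: "t": time; "joints": joint angles; "joint_vel": joint speeds; "tau": joint torques, N m; "tcp_pos": TCP position; "tool_rot": TCP orientation; "wrist_force": force on the tool from outside, world axes, zero at the start; "torque": the same for the moment, N m; "grip_width": opening from 0.0 (shut) to 1.0 (fully open).
Only numpy, scipy, OpenCV 4.12 (cv2) and the standard library are available. Lean on these libraries where they do the work, as an engineer would, in place of code of your own. Each camera call takes 0.05 s, during which the arm holds its last target.

### The job

The wooden lids of the four storage pots lie in two stacks of two. Take the stacks apart and put every lid on the pot of its own shape and size, plug down and fully seated, the square ones squared up with their pots. Leave the pots, the tealight and the egg cup standing where they are.

Things in the scene. Friction and masses are not known exactly. Their poses are not given: they have to be found in the camera images.
- lid_round_large: large round flat light-wood lid, a darker panel on top, no knob: cover a round disc, diameter 68 mm, 14 mm thick; under it a round plug 44 mm wide, 8 mm deep, narrowed by 3 mm a side in its lower half. Origin: centre of the plug's underside, so the cover reaches from 8 to 22 mm above it; z up. Starts upright, standing on the worktop under one of the small lids. About 120 g (x 0.7 to 1.4).
- lid_square_large: large square flat light-wood lid, a darker panel on top, no knob: cover a square, side 68 mm, 14 mm thick; under it a square plug 44 mm wide, 8 mm deep, narrowed by 3 mm a side in its lower half. Origin: centre of the plug's underside, so the cover reaches from 8 to 22 mm above it; z up; x and y square to its sides. Starts upright, standing on the worktop under one of the small lids. About 120 g (x 0.7 to 1.4).
- lid_round_small: small round flat light-wood lid, a darker panel on top, no knob: cover a round disc, diameter 50 mm, 14 mm thick; under it a round plug 30 mm wide, 8 mm deep, narrowed by 3 mm a side in its lower half. Origin: centre of the plug's underside, so the cover reaches from 8 to 22 mm above it; z up. Starts upright, lying within about 5 mm of the middle of one of the large lids. About 60 g (x 0.7 to 1.4).
- lid_square_small: small square flat light-wood lid, a darker panel on top, no knob: cover a square, side 50 mm, 14 mm thick; under it a square plug 30 mm wide, 8 mm deep, narrowed by 3 mm a side in its lower half. Origin: centre of the plug's underside, so the cover reaches from 8 to 22 mm above it; z up; x and y square to its sides. Starts upright, lying within about 5 mm of the middle of one of the large lids. About 60 g (x 0.7 to 1.4).
- pot_round_large: large round open white stoneware pot, diameter 64 mm outside and 56 mm inside, 60 mm high, loose but heavy (0.95 kg). Origin: centre of its underside, z up. Its lid seated: lid origin 52 mm above this origin.
- pot_square_large: large square open white stoneware pot, side 64 mm outside and 56 mm inside, 60 mm high, loose but heavy (0.95 kg). Origin: centre of its underside, z up; x and y square to its sides. Its lid seated: lid origin 52 mm above this origin.
- pot_round_small: small round open white stoneware pot, diameter 48 mm outside and 40 mm inside, 50 mm high, loose but heavy (0.8 kg). Origin: centre of its underside, z up. Its lid seated: lid origin 42 mm above this origin.
- pot_square_small: small square open white stoneware pot, side 48 mm outside and 40 mm inside, 50 mm high, loose but heavy (0.8 kg). Origin: centre of its underside, z up; x and y square to its sides. Its lid seated: lid origin 42 mm above this origin.
- tealight: small tealight candle in a metal cup, 38 mm across, 15 mm high, loose; stands among the pots and is to be left alone. Origin: centre of its underside.
- egg_cup: small blue egg cup, 49 mm across, 53 mm high, loose; stands among the pots and is to be left alone. Origin: centre of its underside.

How it is judged:
By the outcome, as a careful person would: the job done as asked, in the order asked, and still so for the second after the job is handed in, with the robot touching nothing.
It also fails if it takes over 99 s, if anything falls off the work surface, if the arm or the gripper's body presses on something with over 40 N, if the wrist force passes 120 N, or if a joint passes its speed limit or range.

## Working session

There is one attempt and no reset: what is moved stays moved. The work goes in short steps, Python scripts to look and compute and a tool call to move; the robot and the scene stay as the last step left them, time stands still between calls to the robot, and variables do not carry over. Pictures are saved under pics/ and viewed, and the job is handed in when it is done.

Besides the shell and the picture viewer there is one more tool, called after "Emit:" as a command line: name --pt "numbers of a row" for each row, then --argument value for the rest. jog_arm: Moves the arm, as the interface text tells. Its arguments: {"type":"object","properties":{"steps":{"type":"array","items":{"type":"array","items":{"type":"number"}}},"grip":{"type":"number"}},"required":["steps"]}

```bash
ls; mkdir -p pics
python3 - <<'E'
from workcell import *
import cv2
print(get_state())
for n in("scene","top"):
    cv2.imwrite(f"pics/{n}0.png",cv2.resize(capture(n),(800,600),interpolation=cv2.INTER_CUBIC)); print(camera_info(n))
E
```

```text
pics
{'t': 0.0, 'joints': array([ 1.03337839e+00,  3.51256376e-01,  1.65242398e+00, -1.38496889e-05,
        1.13911098e+00, -8.45682093e-02]), 'joint_vel': array([ 0.00088017,  0.00123812, -0.00010709, -0.00121559, -0.00183373,
       -0.00105816]), 'tau': array([-3.49331858e-04, -5.06097651e+01, -2.91406345e+01, -8.92784010e-05,
        4.45032390e-03,  2.54889920e-05]), 'tcp_pos': array([0.24043388, 0.49429124, 0.23074744]), 'tool_rot': array([-1.77415563e-04,  2.24492217e-01,  9.74475698e-01, -5.72517592e-04]), 'wrist_force': array([-0.18702334,  0.82708125,  0.54633021]), 'torque': array([ 0.01999604,  0.00074574, -0.01185372]), 'grip_width': 0.9994383113792028}
{'fx': 400.241718127642, 'fy': 400.241718127642, 'cx': 260.4810155574312, 'cy': 190.18237260862188, 'rvec': array([ 2.13215154, -0.85221412,  0.38262186]), 'tvec': array([-0.36134724,  0.3104892 ,  0.60540921])}
{'fx': 399.4339209119785, 'fy': 399.4339209119785, 'cx': 260.32917044695375, 'cy': 187.72706209825904, 'rvec': array([ 2.16550841, -2.13158671,  0.08921237]), 'tvec': array([0.05275005, 0.53341119, 0.83944928])}
```

View pics/scene0.png

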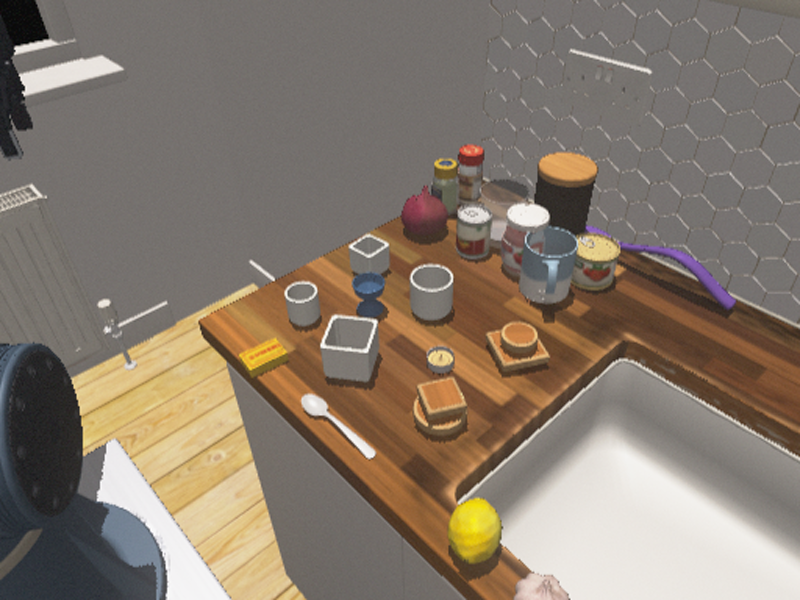

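View pics/top0.png

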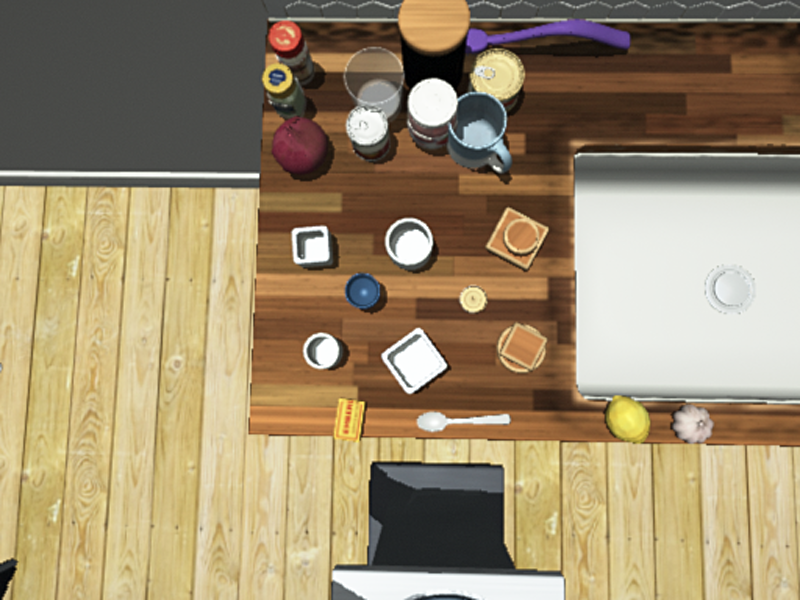

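```bash
cat > h.py <<'E'
from workcell import *
import cv2,numpy as np
def cam(n):
    c=camera_info(n);K=np.array([[c["fx"],0,c["cx"]],[0,c["fy"],c["cy"]],[0,0,1]]);R=cv2.Rodrigues(c["rvec"])[0];return K,R,np.array(c["tvec"]),np.array(c["rvec"])
def unproj(C,uv,z):
    K,R,t,_=C
    uv=np.atleast_2d(uv).astype(float)
    d=(R.T@np.linalg.inv(K)@np.c_[uv,np.ones(len(uv))].T).T
    o=-R.T@t
    return o+d*((z-o[2])/d[:,2])[:,None]
def proj(C,P):
    K,R,t,r=C
    return cv2.projectPoints(np.atleast_2d(np.array(P,float)),r,t,K,None)[0][:,0]
def grip_state():
    s=get_state();return s
E
python3 - <<'E'
from h import *
im=capture("top");cv2.imwrite("pics/top_raw.png",im)
cv2.imwrite("pics/c1.png",cv2.resize(im[135:265,180:300],None,fx=4.6,fy=4.6,interpolation=cv2.INTER_CUBIC))
cv2.imwrite("pics/c2.png",cv2.resize(im[125:245,295:365],None,fx=5,fy=5,interpolation=cv2.INTER_CUBIC))
E
```

```text
(no output)
```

View pics/c1.png

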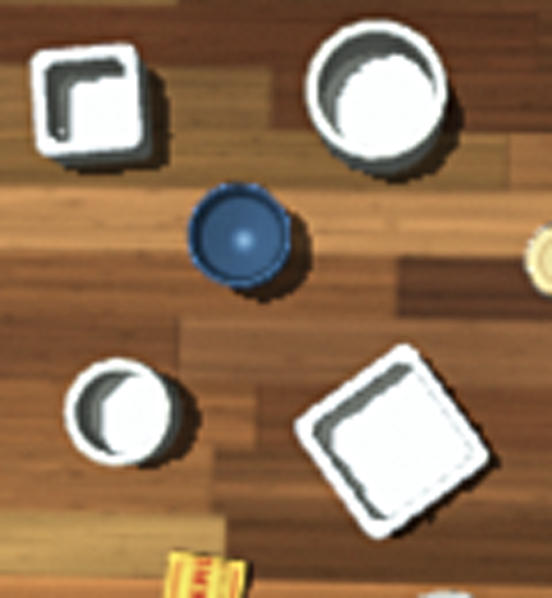

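View pics/c2.png

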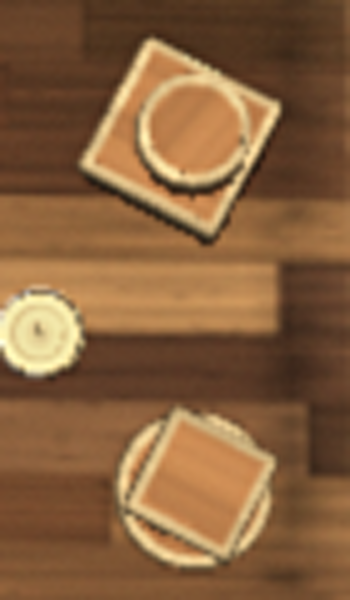

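Run:
```python
from h import *
C=cam("top")
def f(name,pts,o,s,z):
    uv=(np.array(pts)+.5)/s-.5+np.array(o); P=unproj(C,uv,z)[:,:2]
    c=P.mean(0)
    if len(pts)==4:
        E=np.roll(P,-1,0)-P; a=np.degrees(np.arctan2(E[:,1],E[:,0]))%90
        print(name,(c*1000).round(1),"sides",(np.linalg.norm(E,axis=1)*1000).round(1),"ang",a.round(1))
    if len(pts)==5: print(name,(P[4]*1000).round(1),"w",(np.linalg.norm(P[0]-P[1])*1000).round(1),(np.linalg.norm(P[2]-P[3])*1000).round(1))
def circ(l,r,t,b): return [(l,(t+b)/2),(r,(t+b)/2),((l+r)/2,t),((l+r)/2,b),((l+r)/2,(t+b)/2)]
o=(180,135);s=4.6
f("pSS",[(31,53),(137,43),(146,150),(42,159)],o,s,.05)
f("pRS",circ(65,174,357,466),o,s,.05)
f("pRL",circ(306,447,19,160),o,s,.06)
f("pSL",[(294,428),(404,343),(491,455),(378,540)],o,s,.06)
f("egg",circ(188,292,182,288),o,s,.053)
o=(295,125);s=5
f("lSL",[(152,37),(281,104),(206,236),(80,165)],o,s,.022)
f("lRS",circ(136,251,73,188),o,s,.044)
f("lRL",circ(117,271,412,568),o,s,.022)
f("lSS",[(181,404),(275,463),(222,560),(127,507)],o,s,.044)
f("tea",circ(0-5,84,288,377),o,s,.015)
```

```text
pSS [596.2 194.4] sides [50.3 51.3 49.  51. ] ang [6.1 6.6 5.7 8. ]
pRS [451.3 175.2] w 50.4 50.0
pRL [601.3  59.1] w 65.2 66.3
pSL [439.8  49.5] sides [63.  64.  63.6 63. ] ang [38.6 38.7 37.7 38.2]
egg [533.5 121.4] w 48.3 49.4
lSL [616.1 -92.6] sides [64.2 68.2 63.5 66.4] ang [62.3 60.8 60.7 61.4]
lRS [613.7 -95.4] w 49.4 50.5
lRL [459.7 -98.4] w 66.5 67.5
lSS [461.9 -98.1] sides [46.4 46.9 45.3 49.6] ang [58.3 61.3 61.6 62.6]
tea [528.2 -31.7] w 39.3 39.6
```

```bash
cat >> h.py <<'E'
from scipy.spatial.transform import Rotation as Ro
import sys
def info():
    s=get_state();q=s["tool_rot"];R=Ro.from_quat([q[1],q[2],q[3],q[0]])
    M=R.as_matrix();return s,R,M
def plan(x,y,z,yd):
    """remaining tool-frame shift (mm) then turn (deg); target upright, ydir yd deg (mod 180), target in mm"""
    s,R,M=info(); p=s["tcp_pos"]*1000
    cur=np.degrees(np.arctan2(M[1,1],M[0,1]))
    d=(yd-cur+90)%180-90; yd=cur+d
    a=np.radians(yd); Y=np.array([np.cos(a),np.sin(a),0]);Z=np.array([0,0,-1.]);T=np.c_[np.cross(Y,Z),Y,Z]
    rv=(R.inv()*Ro.from_matrix(T)).as_rotvec(degrees=True)
    dw=np.array([x,y,z])-p
    print("t",round(s["t"],2),"tcp",p.round(1),"ydir",cur.round(1),"grip",round(s["grip_width"],3),"F",s["wrist_force"].round(1),"j6",s["joints"][5].round(2))
    print(" shift cur axes",(M.T@dw).round(1),"turn",rv.round(2)," shift after turn",(T.T@dw).round(1),"|d|",np.linalg.norm(dw).round(0))
if __name__=="__main__": plan(*map(float,sys.argv[1:5]))
E
python3 h.py 462 -98 150 61
```

```text
t 0.15 tcp [240.5 494.4 230.9] ydir 64.1 grip 0.997 F [-0.8  0.2 -0.6] j6 -0.08
 shift cur axes [-458.4 -435.7   81.2] turn [-0.05 -0.    3.06]  shift after turn [-481.  -410.7   80.9] |d| 638.0
```

Emit:
jog_arm --pt "0 0 0 0 0 3.1" --pt "-30 -25.7 5 0 0 0" --pt "-30 -25.7 5 0 0 0" --pt "-30 -25.7 5 0 0 0" --pt "-30 -25.7 5 0 0 0"

```text
t: 0.57
tcp_pos: [0.2956, 0.3448, 0.2109]
tool_rot: [-0.0, 0.25, 0.968, -0.0]
wrist_force: [0.8, 1.5, 0.7]
grip_width: 1.002
```

Emit:
jog_arm --pt "-30 -25.7 5 0 0 0" --pt "-30 -25.7 5 0 0 0" --pt "-30 -25.7 5 0 0 0" --pt "-30 -25.7 5 0 0 0" --pt "-30 -25.7 5 0 0 0"

```text
t: 0.98
tcp_pos: [0.3645, 0.1595, 0.1862]
tool_rot: [0.0, 0.251, 0.968, 0.0]
wrist_force: [1.1, -0.3, -0.9]
grip_width: 1.002
```

Emit:
jog_arm --pt "-30 -25.7 5 0 0 0" --pt "-30 -25.7 5 0 0 0" --pt "-30 -25.7 5 0 0 0" --pt "-30 -25.7 5 0 0 0" --pt "-30 -25.7 5 0 0 0"

```text
t: 1.4
tcp_pos: [0.4333, -0.026, 0.1611]
tool_rot: [0.0, 0.251, 0.968, 0.0]
wrist_force: [1.1, 0.7, 0.4]
grip_width: 1.001
```

Emit:
jog_arm --pt "-30 -25.7 5 0 0 0" --pt "-1 0 0 0 0 0" --pt "0 0 0 0 0 0"

```text
t: 1.65
tcp_pos: [0.4478, -0.0629, 0.1558]
tool_rot: [-0.0, 0.252, 0.968, 0.0]
wrist_force: [-1.6, 0.2, -0.5]
grip_width: 0.997
```

```bash
python3 h.py 462 -98 150 61
python3 - <<'E'
from h import *
C=cam("wrist");im=capture("wrist");cv2.imwrite("pics/w1.png",cv2.resize(im,(800,600),interpolation=cv2.INTER_CUBIC));print(C)
print(proj(C,[[.462,-.098,.044],[.616,-.0926,.022]])*1.5625)
E
```

```text
t 1.65 tcp [447.8 -62.9 155.8] ydir 60.8 grip 0.997 F [-1.6  0.2 -0.5] j6 -1.3
 shift cur axes [-29.5 -23.7   5.8] turn [-0.01 -0.05 -0.24]  shift after turn [-29.4 -23.9   5.8] |d| 38.0
(array([[267.38372637,   0.        , 253.56566492],
       [  0.        , 267.38372637, 188.60110086],
       [  0.        ,   0.        ,   1.        ]]), array([[ 0.48878545,  0.87240313, -0.00124891],
       [ 0.83142954, -0.46539445,  0.30353405],
       [ 0.26422282, -0.14940141, -0.95281977]]), array([-0.16453249, -0.41762969,  0.18003562]), array([-2.47296922, -1.44944143, -0.22371051]))
[[359.31011544 333.3857621 ]
 [465.58163333 474.29575679]]
```

View pics/w1.png

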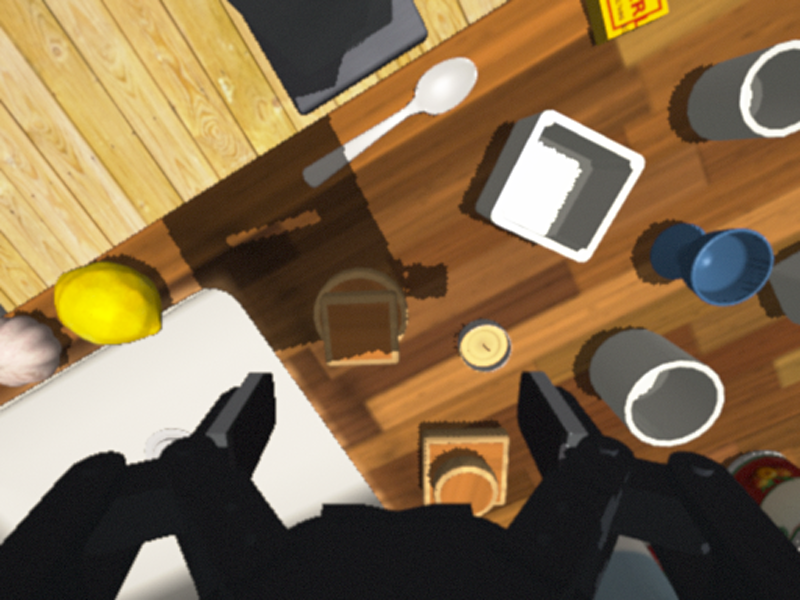

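Emit:
jog_arm --pt "-29.4 -23.8 6 0 0 -0.2" --pt "0 0 30 0 0 0" --pt "0 0 30 0 0 0" --pt "0 0 30 0 0 0" --pt "0 0 0 0 0 0"

```text
t: 2.12
tcp_pos: [0.4589, -0.0944, 0.0564]
tool_rot: [-0.004, 0.248, 0.969, 0.0]
wrist_force: [-1.7, 0.7, -0.3]
grip_width: 1.006
```

```bash
python3 h.py 462 -98 27 61
python3 - <<'E'
from h import *
C=cam("wrist");im=capture("wrist");cv2.imwrite("pics/w2.png",cv2.resize(im,(800,600),interpolation=cv2.INTER_CUBIC))
E
```

```text
t 2.12 tcp [458.9 -94.4  56.4] ydir 61.2 grip 1.006 F [-1.7  0.7 -0.3] j6 -1.37
 shift cur axes [-4.7 -1.7 29.4] turn [-0.08 -0.43  0.24]  shift after turn [-4.4 -1.7 29.4] |d| 30.0
```

View pics/w2.png

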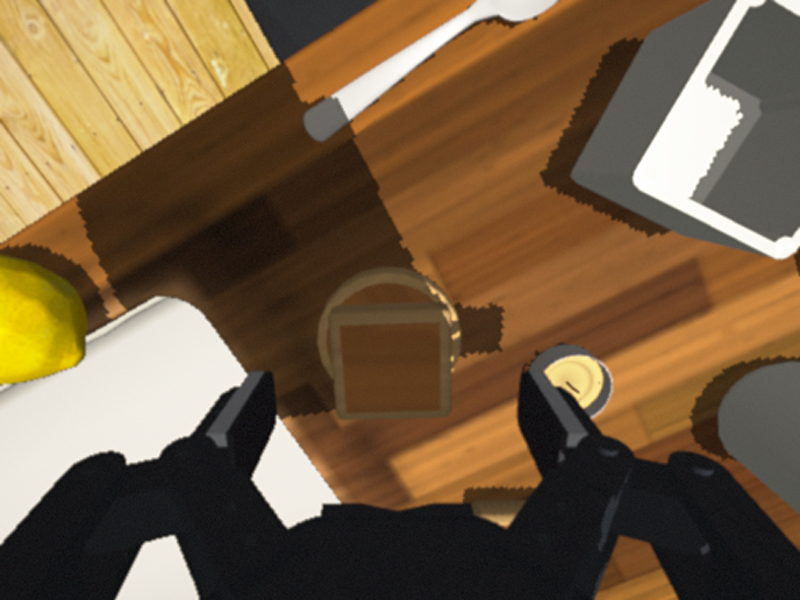

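Emit:
jog_arm --pt "-4.5 -1.7 10 0 -0.4 0.2" --pt "0 0 10 0 0 0" --pt "0 0 9 0 0 0" --pt "0 0 0 0 0 0" --pt "0 0 0 0 0 0"

```text
t: 2.58
tcp_pos: [0.465, -0.0999, 0.0316]
tool_rot: [0.003, 0.251, 0.968, -0.001]
wrist_force: [0.4, 0.3, 0.2]
grip_width: 0.998
```

```bash
python3 h.py 462 -98 27 61
python3 - <<'E'
from h import *
C=cam("wrist");im=capture("wrist");cv2.imwrite("pics/w3.png",cv2.resize(im,(800,600),interpolation=cv2.INTER_CUBIC))
E
```

```text
t 2.58 tcp [465.  -99.9  31.6] ydir 61.0 grip 0.998 F [0.4 0.3 0.2] j6 -1.37
 shift cur axes [3.6 0.2 4.6] turn [-0.    0.38 -0.02]  shift after turn [3.6 0.2 4.6] |d| 6.0
```

View pics/w3.png

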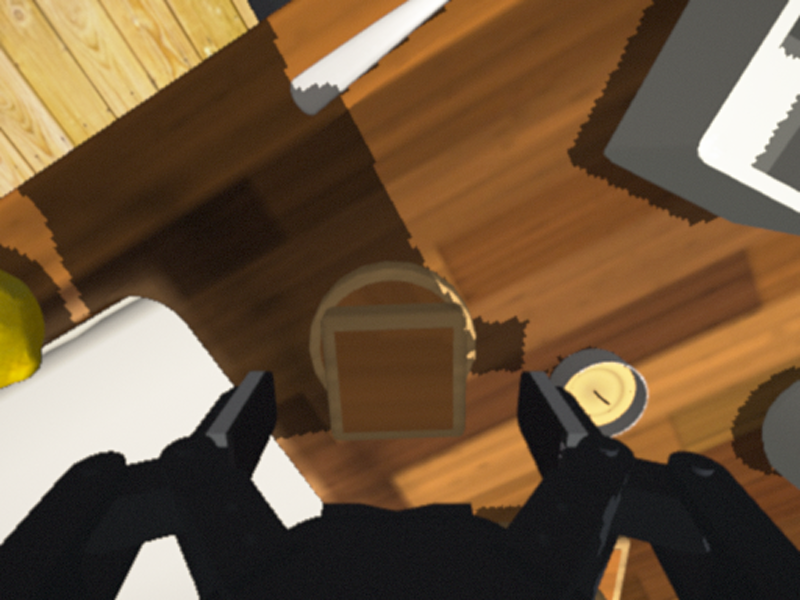

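Emit:
jog_arm --pt "3.6 0 4.5 0 0.4 0" --pt "0 0 0 0 0 0" --pt "0 0 0 0 0 0"

```text
t: 2.88
tcp_pos: [0.4618, -0.0984, 0.0268]
tool_rot: [-0.0, 0.251, 0.968, 0.0]
wrist_force: [0.4, -0.7, -0.9]
grip_width: 0.999
```

```bash
python3 h.py 462 -98 27 61
```

```text
t 2.88 tcp [461.8 -98.4  26.8] ydir 61.0 grip 0.999 F [ 0.4 -0.7 -0.9] j6 -1.37
 shift cur axes [ 0.   0.4 -0.2] turn [-0.   -0.01 -0.04]  shift after turn [ 0.   0.4 -0.2] |d| 0.0
```

Now close.

Emit:
jog_arm --pt "0 0 0 0 0 0" --pt "0 0 0 0 0 0" --pt "0 0 0 0 0 0" --pt "0 0 0 0 0 0" --pt "0 0 0 0 0 0" --grip 1

```text
t: 3.3
tcp_pos: [0.4623, -0.0986, 0.0273]
tool_rot: [0.0, 0.251, 0.968, -0.0]
wrist_force: [-1.0, 0.1, 8.1]
grip_width: 0.57
```

Emit:
jog_arm --pt "0 0 0 0 0 0" --pt "0 0 0 0 0 0" --pt "0 0 0 0 0 0"

```text
t: 3.55
tcp_pos: [0.4623, -0.0986, 0.0273]
tool_rot: [0.0, 0.251, 0.968, -0.0]
wrist_force: [-2.4, 0.3, 8.4]
grip_width: 0.571
```

```bash
python3 h.py 462 -98 130 61
python3 - <<'E'
from h import *
C=cam("wrist");im=capture("wrist");cv2.imwrite("pics/w4.png",cv2.resize(im,(800,600),interpolation=cv2.INTER_CUBIC))
E
```

```text
t 3.55 tcp [462.3 -98.6  27.3] ydir 61.0 grip 0.571 F [-2.4  0.3  8.4] j6 -1.37
 shift cur axes [   0.5    0.4 -102.7] turn [ 0.01  0.04 -0.04]  shift after turn [   0.5    0.4 -102.7] |d| 103.0
```

View pics/w4.png

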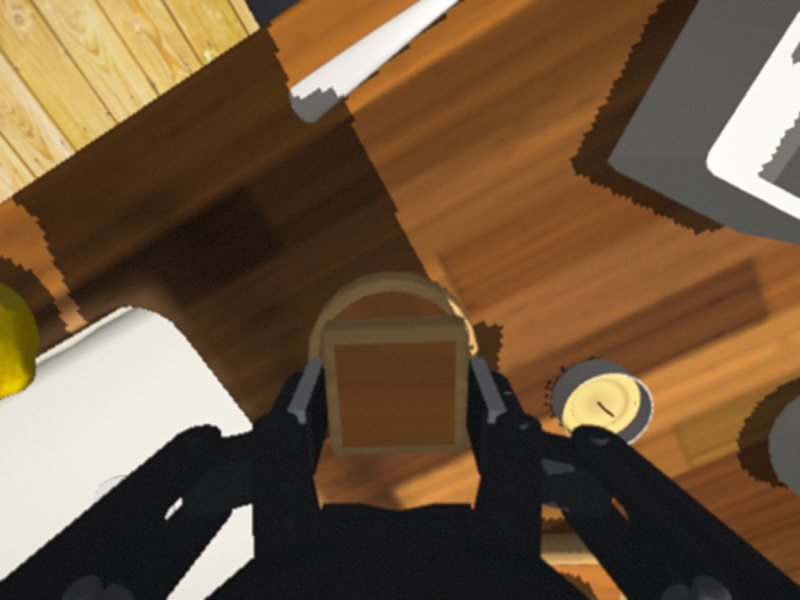

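Emit:
jog_arm --pt "0 0 -15 0 0 0" --pt "0 0 -25 0 0 -7.1" --pt "0 0 -25 0 0 -7.1" --pt "0 0 -25 0 0 -7.1" --pt "0 0 -15 0 0 -7.1"

```text
t: 4.02
tcp_pos: [0.4626, -0.0987, 0.1341]
tool_rot: [0.001, 0.003, 1.0, -0.0]
wrist_force: [-0.6, -0.3, -0.3]
grip_width: 0.571
```

Emit:
jog_arm --pt "0 0 0 0 0 -7.1" --pt "0 0 0 0 0 0" --pt "0 0 0 0 0 0"

```text
t: 4.27
tcp_pos: [0.4618, -0.0984, 0.1316]
tool_rot: [-0.0, -0.054, 0.999, 0.0]
wrist_force: [0.0, -0.1, -0.2]
grip_width: 0.566
```

```bash
python3 h.py 596.2 194.4 130 96.6
python3 - <<'E'
from h import *
im=capture("top");cv2.imwrite("pics/t2.png",cv2.resize(im,(800,600),interpolation=cv2.INTER_CUBIC))
E
```

```text
t 4.27 tcp [461.8 -98.4 131.6] ydir 96.2 grip 0.566 F [ 0.  -0.1 -0.2] j6 -1.99
 shift cur axes [-165.4  276.5    1.6] turn [ 0.01 -0.01 -0.37]  shift after turn [-167.2  275.4    1.6] |d| 322.0
```

View pics/t2.png

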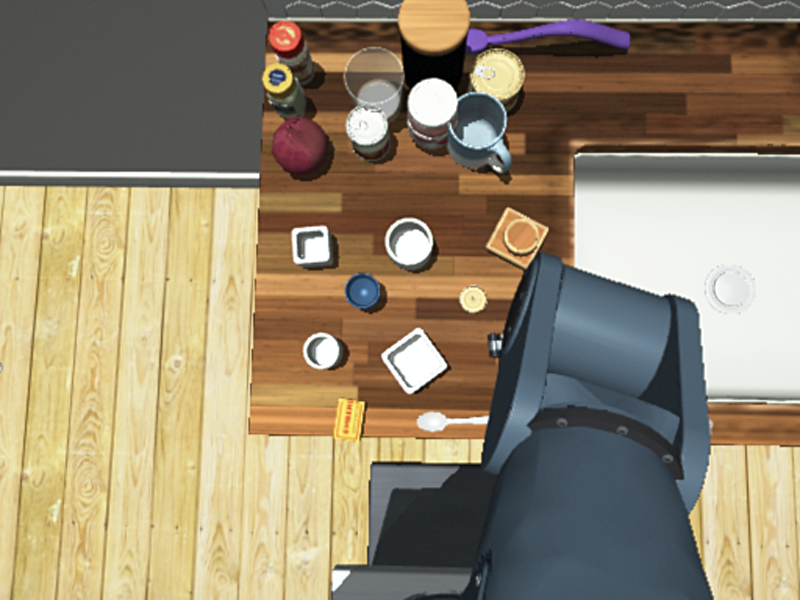

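Emit:
jog_arm --pt "0 0 0 0 0 -0.4" --pt "-18.6 30.6 0 0 0 0" --pt "-18.6 30.6 0 0 0 0" --pt "-18.6 30.6 0 0 0 0" --pt "-18.6 30.6 0 0 0 0"

```text
t: 4.73
tcp_pos: [0.5215, 0.0334, 0.1312]
tool_rot: [-0.0, -0.058, 0.998, 0.0]
wrist_force: [1.1, -0.7, 0.1]
grip_width: 0.567
```

Emit:
jog_arm --pt "-18.6 30.6 0 0 0 0" --pt "-18.6 30.6 0 0 0 0" --pt "-18.6 30.6 0 0 0 0" --pt "-18.6 30.6 0 0 0 0" --pt "-18.6 30.6 0 0 0 0"

```text
t: 5.15
tcp_pos: [0.5954, 0.1967, 0.1309]
tool_rot: [-0.001, -0.059, 0.998, -0.0]
wrist_force: [-0.0, -1.1, -0.4]
grip_width: 0.565
```

Emit:
jog_arm --pt "0 0 0 0 0 0" --pt "0 0 0 0 0 0" --pt "0 0 0 0 0 0"

```text
t: 5.4
tcp_pos: [0.5947, 0.1945, 0.1309]
tool_rot: [-0.001, -0.059, 0.998, -0.0]
wrist_force: [0.2, -0.4, -0.6]
grip_width: 0.57
```

```bash
python3 h.py 596.2 194.4 80 96.6
python3 - <<'E'
from h import *
C=cam("wrist");im=capture("wrist");cv2.imwrite("pics/w5.png",cv2.resize(im,(800,600),interpolation=cv2.INTER_CUBIC))
for a in ([.5962,.1944,.05],[.4513,.1752,.05],[.6013,.0591,.06],[.4398,.0495,.06]): print(proj(C,a)*1.5625)
im=capture("top");cv2.imwrite("pics/t3c.png",cv2.resize(im[125:245,295:365],None,fx=5,fy=5,interpolation=cv2.INTER_CUBIC))
E
```

```text
t 5.4 tcp [594.7 194.5 130.9] ydir 96.8 grip 0.57 F [ 0.2 -0.4 -0.6] j6 -1.45
 shift cur axes [-1.6 -0.3 50.9] turn [-0.02 -0.1   0.2 ]  shift after turn [-1.5 -0.3 50.9] |d| 51.0
[[394.49369622 308.41894941]]
[[389.82747992   9.17725499]]
[[142.67383824 295.32660979]]
[[ 94.79227043 -71.57317259]]
```

View pics/w5.png

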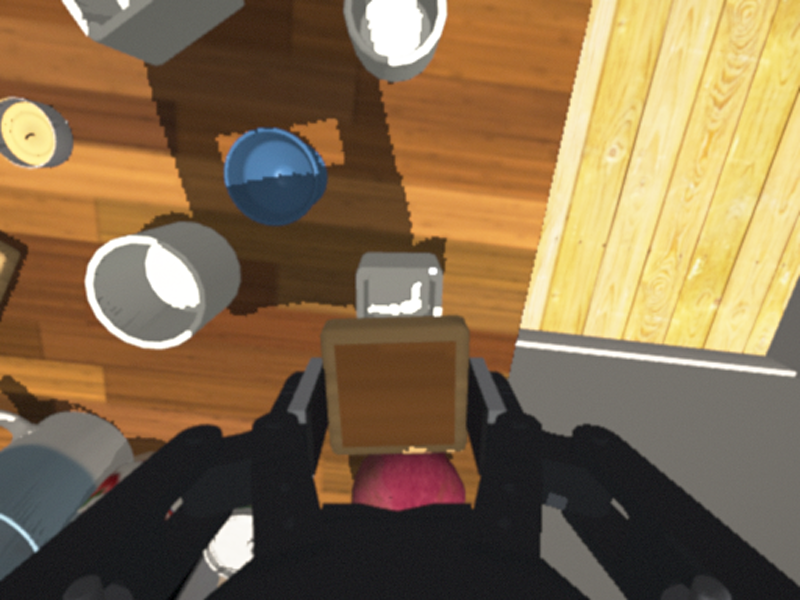

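View pics/t3c.png

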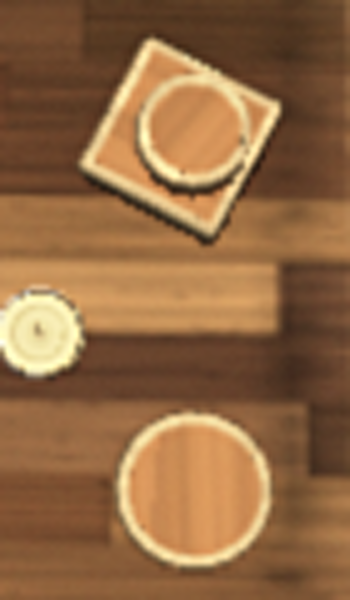

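Run:
```python
from h import *
s,R,M=info();C=cam("wrist")
p=s["tcp_pos"]
def sq(c,side,ang,z):
    a=np.radians(ang+np.array([45,135,225,315]));return [[c[0]+side/2**.5*np.cos(t),c[1]+side/2**.5*np.sin(t),z] for t in a]
print("lid",(proj(C,sq(p[:2],.05,96.8,p[2]+.0167))*1.5625).round(0).tolist())
print("pot",(proj(C,sq((.5962,.1944),.048,96.6,.05))*1.5625).round(0).tolist())
```

```text
lid [[471.0, 332.0], [317.0, 332.0], [325.0, 460.0], [463.0, 460.0]]
pot [[439.0, 267.0], [352.0, 267.0], [355.0, 346.0], [437.0, 347.0]]
```

Emit:
jog_arm --pt "-2.2 0.5 20 0 0 0.2" --pt "0 0 25 0 0 0" --pt "0 0 20 0 0 0" --pt "0 0 0 0 0 0" --pt "0 0 0 0 0 0"

```text
t: 5.92
tcp_pos: [0.597, 0.1948, 0.0665]
tool_rot: [-0.001, -0.057, 0.998, -0.0]
wrist_force: [1.1, 0.2, 0.2]
grip_width: 0.566
```

```bash
python3 h.py 597 195 47.5 96.6
python3 - <<'E'
from h import *
C=cam("wrist");im=capture("wrist");cv2.imwrite("pics/w6.png",cv2.resize(im,(800,600),interpolation=cv2.INTER_CUBIC))
im=capture("scene");cv2.imwrite("pics/s6.png",cv2.resize(im[130:230,150:290],None,fx=5,fy=5,interpolation=cv2.INTER_CUBIC))
E
```

```text
t 5.92 tcp [597.  194.8  66.5] ydir 96.6 grip 0.566 F [1.1 0.2 0.2] j6 -1.44
 shift cur axes [-0.   0.2 19. ] turn [-0.01 -0.1  -0.02]  shift after turn [-0.   0.2 19. ] |d| 19.0
```

View pics/w6.png

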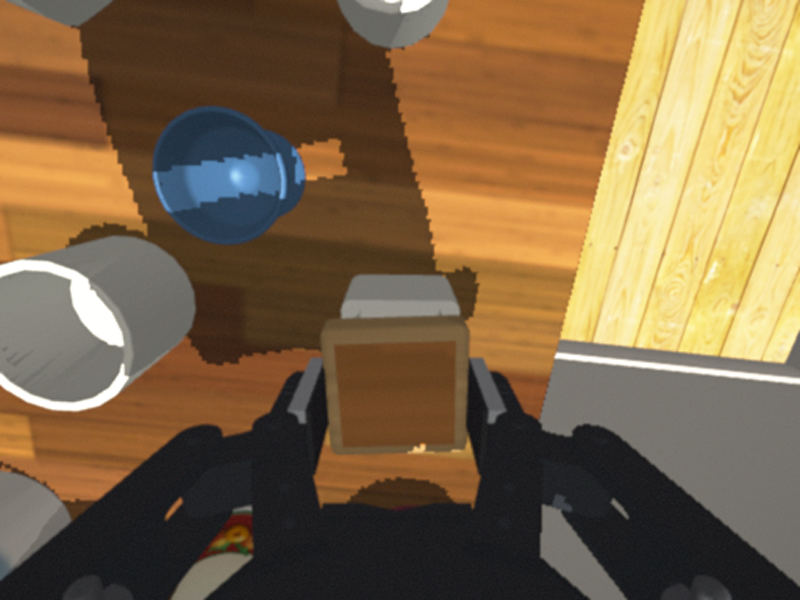

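View pics/s6.png

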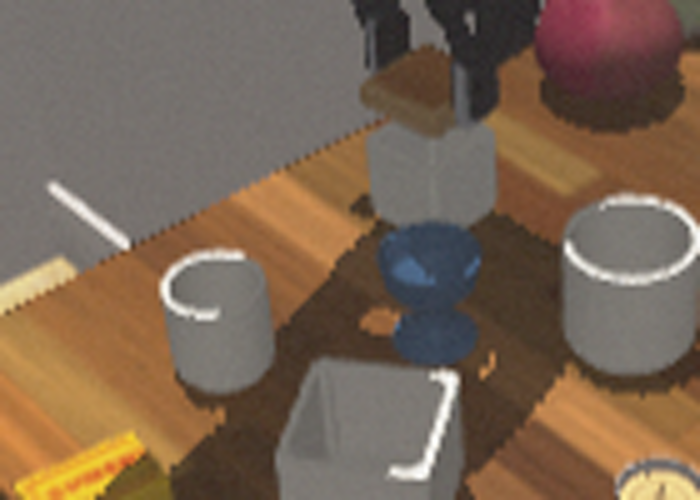

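```bash
cat >> h.py <<'E'
def sq(c,side,ang,z):
    a=np.radians(ang+np.array([45,135,225,315]));return [[c[0]+side/2**.5*np.cos(t),c[1]+side/2**.5*np.sin(t),z] for t in a]
def ci(c,d,z):
    a=np.linspace(0,2*np.pi,25)[:-1];return [[c[0]+d/2*np.cos(t),c[1]+d/2*np.sin(t),z] for t in a]
def overlay(im,C,shapes,roi,f,fn):
    x0,y0,x1,y1=roi
    big=cv2.resize(im[y0:y1,x0:x1],None,fx=f,fy=f,interpolation=cv2.INTER_CUBIC)
    for P,col in shapes:
        uv=(proj(C,P)-[x0,y0]+.5)*f-.5
        cv2.polylines(big,[np.round(uv).astype(np.int32)],True,col,1)
    cv2.imwrite(fn,big)
E
python3 - <<'E'
from h import *
s,R,M=info();p=s["tcp_pos"]
C=cam("scene");im=capture("scene")
sh=[(sq(p[:2],.05,96.6,p[2]+.0167),(0,255,0)),(sq(p[:2],.05,96.6,p[2]+.0027),(0,255,0)),(sq((.597,.195),.048,96.6,.05),(0,0,255)),(sq((.597,.195),.048,96.6,0),(0,0,255)),(ci((.5335,.1214),.049,.053),(0,0,255)),(ci((.4513,.1752),.048,.05),(0,0,255)),(ci((.6013,.0591),.064,.06),(0,0,255))]
overlay(im,C,sh,(170,130,290,210),6.5,"pics/s7.png")
E
```

```text
(no output)
```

View pics/s7.png

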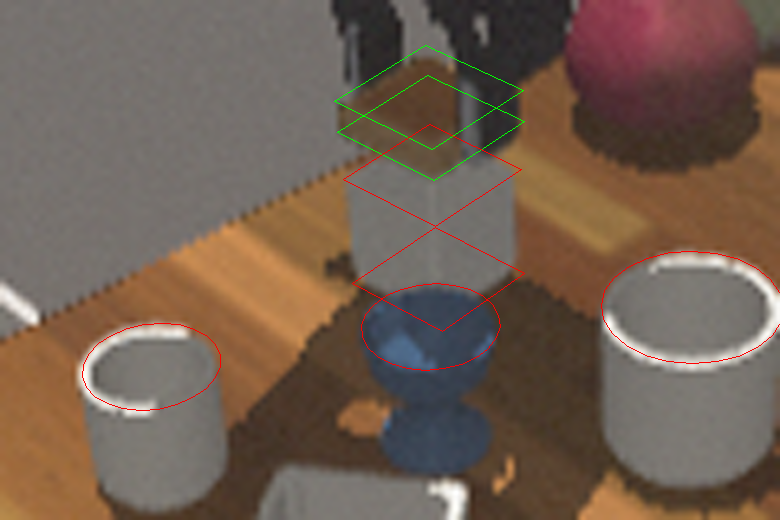

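Emit:
jog_arm --pt "0 0.2 6 0 0 0" --pt "0 0 5 0 0 0" --pt "0 0 4 0 0 0" --pt "0 0 0 0 0 0" --pt "0 0 0 0 0 0"

```text
t: 6.48
tcp_pos: [0.5972, 0.1959, 0.0515]
tool_rot: [-0.0, -0.058, 0.998, -0.0]
wrist_force: [-0.2, 0.0, -0.2]
grip_width: 0.569
```

Emit:
jog_arm --pt "0 0 2 0 0 0" --pt "0 0 1.5 0 0 0" --pt "0 0 0 0 0 0"

```text
t: 6.73
tcp_pos: [0.5973, 0.1959, 0.048]
tool_rot: [-0.0, -0.058, 0.998, -0.0]
wrist_force: [0.5, -0.3, -0.8]
grip_width: 0.569
```

```bash
python3 h.py 597 195 47.5 96.6
python3 - <<'E'
from h import *
s,R,M=info();p=s["tcp_pos"]
C=cam("wrist");im=capture("wrist");cv2.imwrite("pics/w8.png",cv2.resize(im[100:384,100:412],(800,728),interpolation=cv2.INTER_CUBIC)[:600])
C=cam("scene");im=capture("scene")
sh=[(sq((.597,.195),.05,96.6,.064),(0,255,0))]
overlay(im,C,sh,(170,110,290,200),6.5,"pics/s8.png")
E
```

```text
t 6.73 tcp [597.3 195.9  48. ] ydir 96.7 grip 0.569 F [ 0.5 -0.3 -0.8] j6 -1.44
 shift cur axes [ 0.4 -0.9  0.5] turn [-0.   -0.01  0.06]  shift after turn [ 0.4 -0.9  0.5] |d| 1.0
```

View pics/w8.png

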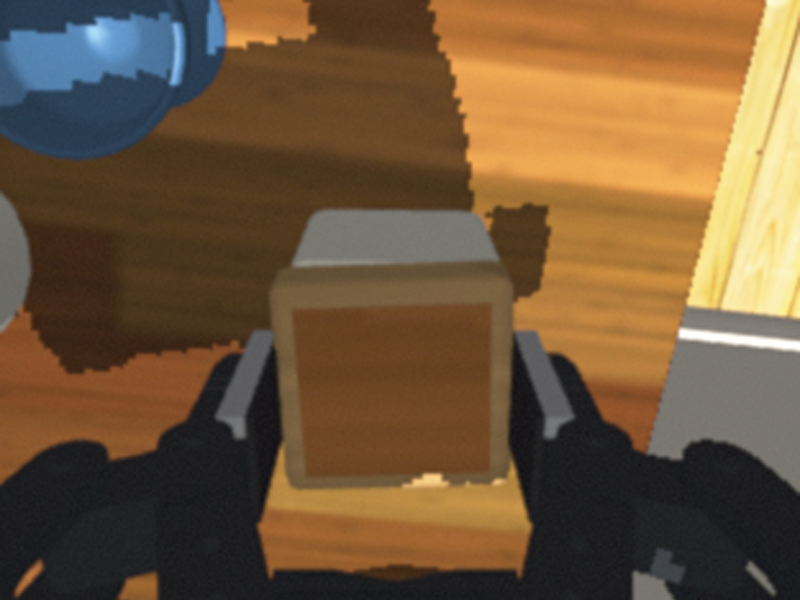

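View pics/s8.png

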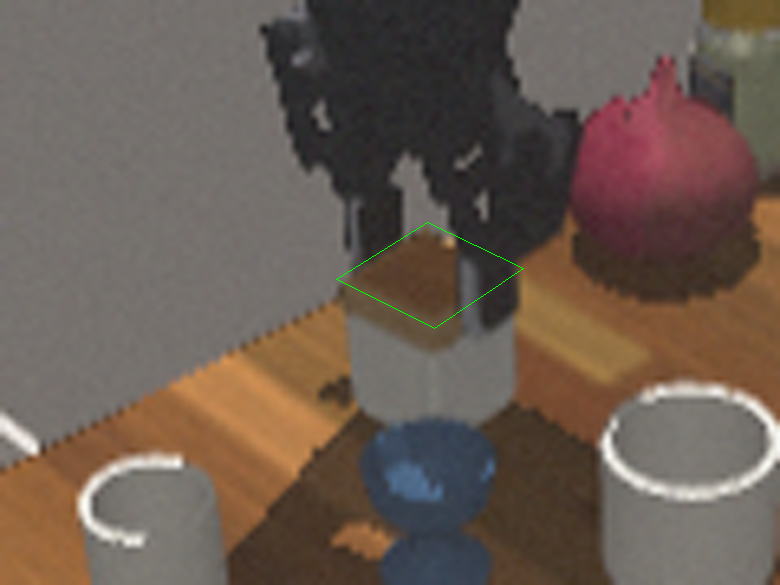

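Emit:
jog_arm --pt "0 -0.5 0.8 0 0 0" --pt "0 0 0 0 0 0"

```text
t: 7.0
tcp_pos: [0.5976, 0.1954, 0.0475]
tool_rot: [0.0, -0.058, 0.998, 0.0]
wrist_force: [0.2, -0.0, -1.1]
grip_width: 0.571
```

Emit:
jog_arm --pt "0 0 0 0 0 0" --pt "0 0 0 0 0 0" --pt "0 0 0 0 0 0" --pt "0 0 0 0 0 0" --pt "0 0 0 0 0 0" --grip -1

```text
t: 7.42
tcp_pos: [0.5975, 0.1954, 0.0475]
tool_rot: [0.0, -0.058, 0.998, 0.0]
wrist_force: [0.0, -0.0, -0.6]
grip_width: 1.002
```

Emit:
jog_arm --pt "0 0 -20 0 0 0" --pt "0 0 -35 0 0 0" --pt "0 0 -35 0 0 0" --pt "0 0 0 0 0 0" --pt "0 0 0 0 0 0"

```text
t: 7.83
tcp_pos: [0.5985, 0.1956, 0.1395]
tool_rot: [0.002, -0.058, 0.998, 0.0]
wrist_force: [0.2, 0.1, -0.8]
grip_width: 0.998
```

```bash
python3 h.py 613.7 -95.4 135 96.6
python3 - <<'E'
from h import *
s,R,M=info();p=s["tcp_pos"]
C=cam("wrist");im=capture("wrist");cv2.imwrite("pics/w9.png",cv2.resize(im[100:384,100:412],(800,728),interpolation=cv2.INTER_CUBIC)[:600])
E
```

```text
t 7.83 tcp [598.5 195.6 139.5] ydir 96.7 grip 0.998 F [ 0.2  0.1 -0.8] j6 -1.44
 shift cur axes [  18.6 -290.9    4.3] turn [0.03 0.23 0.06]  shift after turn [  18.3 -290.9    4.5] |d| 291.0
```

View pics/w9.png

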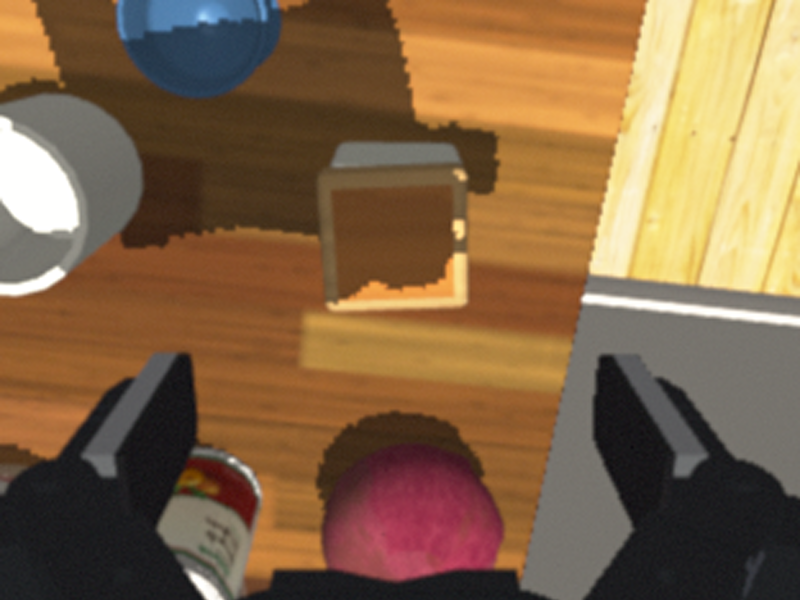

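Emit:
jog_arm --pt "2.3 -36.4 0 0 0 0" --pt "2.3 -36.4 0 0 0 0" --pt "2.3 -36.4 0 0 0 0" --pt "2.3 -36.4 0 0 0 0" --pt "2.3 -36.4 0 0 0 0"

```text
t: 8.3
tcp_pos: [0.6061, 0.0117, 0.1358]
tool_rot: [-0.001, -0.058, 0.998, 0.0]
wrist_force: [1.2, 0.7, -1.2]
grip_width: 1.0
```

Emit:
jog_arm --pt "2.3 -36.4 0 0 0 0" --pt "2.3 -36.4 0 0 0 0" --pt "2.3 -36.4 0 0 0 0" --pt "0 0 0 0 0 0" --pt "0 0 0 0 0 0"

```text
t: 8.72
tcp_pos: [0.6121, -0.0975, 0.1357]
tool_rot: [-0.001, -0.057, 0.998, 0.0]
wrist_force: [0.2, 0.1, -0.1]
grip_width: 0.997
```

```bash
python3 h.py 613.7 -95.4 80 96.6
python3 - <<'E'
from h import *
C=cam("wrist");im=capture("wrist")
overlay(im,C,[(ci((.6137,-.0954),.05,.044),(0,255,0)),(sq((.6161,-.0926),.068,61.3,.022),(0,0,255))],(100,100,412,334),2.5,"pics/w10.png")
E
```

```text
t 8.72 tcp [612.1 -97.5 135.7] ydir 96.5 grip 0.997 F [ 0.2  0.1 -0.1] j6 -1.92
 shift cur axes [-2.   1.9 55.7] turn [ 0.05 -0.14 -0.11]  shift after turn [-1.8  1.9 55.7] |d| 56.0
```

View pics/w10.png

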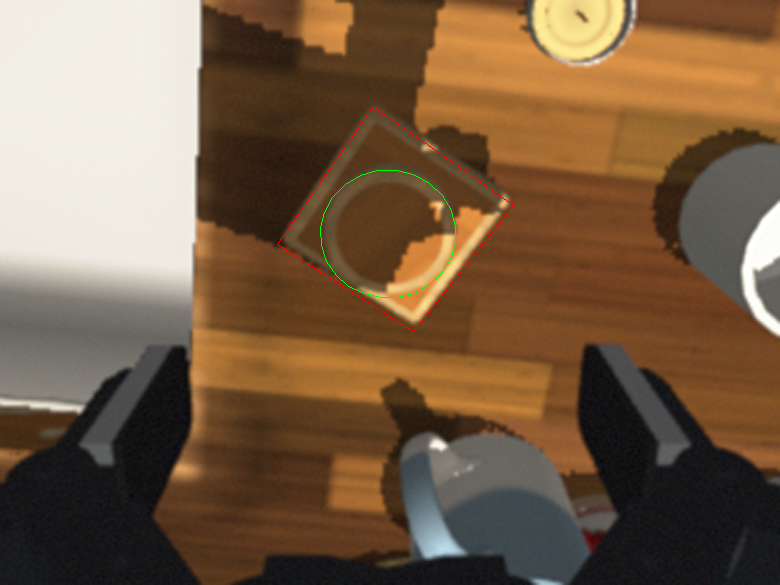

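Run:
```python
from h import *
C=cam("top")
for z in (.06,.09,.1): print(z,unproj(C,np.array([[478,125],[478,158],[507,170],[482,170]])/1.5625,z)[:,:2].round(3).tolist())
C=cam("scene")
print(unproj(C,np.array([[540,302]])/1.5625,0), proj(C,[[.70,-.075,z] for z in(.0,.06,.08,.1)])*1.5625)
```

```text
0.06 [[0.765, -0.034], [0.718, -0.035], [0.702, -0.074], [0.701, -0.04]]
0.09 [[0.754, -0.032], [0.708, -0.032], [0.692, -0.071], [0.692, -0.038]]
0.1 [[0.75, -0.031], [0.705, -0.031], [0.689, -0.069], [0.688, -0.037]]
[[ 0.72974272 -0.04881171  0.        ]] [[541.82833411 319.2464232 ]
 [547.15150815 287.80467686]
 [549.02982042 276.71027762]
 [550.96395364 265.28616754]]
```

Emit:
jog_arm --pt "-1.8 1.9 30 0 -0.1 0" --pt "0 0 30 0 0 0" --pt "0 0 25 0 0 0" --pt "0 0 10 0 0 0" --pt "0 0 0 0 0 0"

```text
t: 9.18
tcp_pos: [0.613, -0.0923, 0.0397]
tool_rot: [-0.002, -0.059, 0.998, 0.001]
wrist_force: [0.1, 0.0, 0.1]
grip_width: 0.996
```

Emit:
jog_arm --pt "0 0 8 0 0 0" --pt "0 0 0 0 0 0" --pt "0 0 0 0 0 0"

```text
t: 9.43
tcp_pos: [0.6152, -0.0937, 0.0354]
tool_rot: [0.001, -0.058, 0.998, -0.0]
wrist_force: [0.6, -0.6, 0.5]
grip_width: 0.999
```

```bash
python3 h.py 613.7 -95.4 27 96.6
```

```text
t 9.43 tcp [615.2 -93.7  35.4] ydir 96.7 grip 0.999 F [ 0.6 -0.6  0.5] j6 -1.91
 shift cur axes [ 1.7 -1.5  8.4] turn [-0.02  0.17  0.07]  shift after turn [ 1.6 -1.5  8.4] |d| 9.0
```

Emit:
jog_arm --pt "1.6 -1.5 8.2 0 0.2 0" --pt "0 0 0 0 0 0" --pt "0 0 0 0 0 0"

```text
t: 9.68
tcp_pos: [0.6131, -0.0956, 0.0262]
tool_rot: [-0.001, -0.058, 0.998, -0.0]
wrist_force: [0.5, -0.4, 0.2]
grip_width: 1.001
```

```bash
python3 h.py 613.7 -95.4 27 96.6
python3 - <<'E'
from h import *
C=cam("wrist");im=capture("wrist")
overlay(im,C,[(ci((.6137,-.0954),.05,.044),(0,255,0))],(100,100,412,334),2.5,"pics/w11.png")
E
```

```text
t 9.68 tcp [613.1 -95.6  26.2] ydir 96.6 grip 1.001 F [ 0.5 -0.4  0.2] j6 -1.92
 shift cur axes [-0.6  0.2 -0.8] turn [ 0.01 -0.12  0.04]  shift after turn [-0.6  0.2 -0.8] |d| 1.0
```

View pics/w11.png

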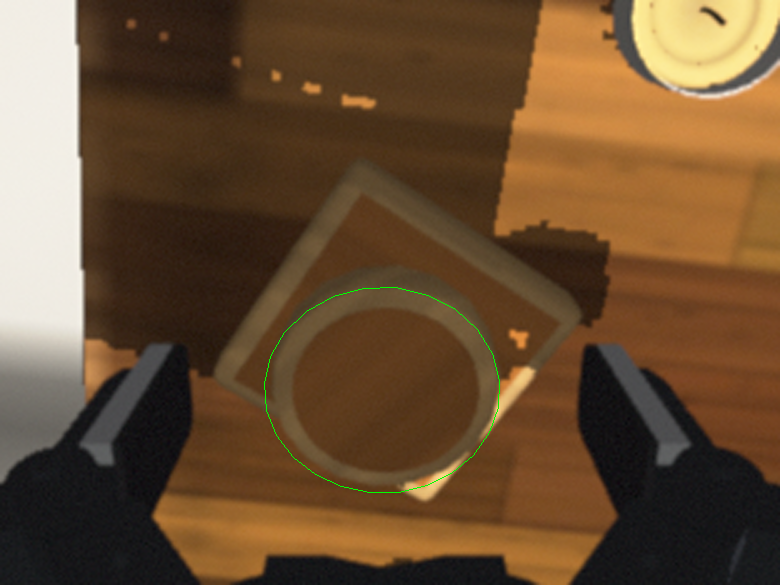

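Emit:
jog_arm --pt "-0.5 0 -1 0 0 0" --pt "0 0 0 0 0 0" --pt "0 0 0 0 0 0" --pt "0 0 0 0 0 0" --pt "0 0 0 0 0 0" --grip 1

```text
t: 10.15
tcp_pos: [0.6142, -0.0955, 0.0282]
tool_rot: [-0.0, -0.058, 0.998, -0.0]
wrist_force: [-1.4, 0.5, 6.9]
grip_width: 0.553
```

Emit:
jog_arm --pt "0 0 0 0 0 0" --pt "0 0 0 0 0 0"

```text
t: 10.32
tcp_pos: [0.6142, -0.0955, 0.0282]
tool_rot: [-0.0, -0.058, 0.998, -0.0]
wrist_force: [-1.7, 0.6, 7.4]
grip_width: 0.551
```

```bash
python3 h.py 613.7 -95.4 130 96.6
python3 - <<'E'
from h import *
C=cam("wrist");im=capture("wrist");p=get_state()["tcp_pos"]
overlay(im,C,[(ci(p[:2],.05,.044),(0,255,0))],(100,100,412,334),2.5,"pics/w12.png")
E
```

```text
t 10.32 tcp [614.2 -95.5  28.2] ydir 96.7 grip 0.551 F [-1.7  0.6  7.4] j6 -1.92
 shift cur axes [ 5.000e-01  1.000e-01 -1.018e+02] turn [-0.02 -0.04  0.06]  shift after turn [   0.4    0.2 -101.8] |d| 102.0
```

View pics/w12.png

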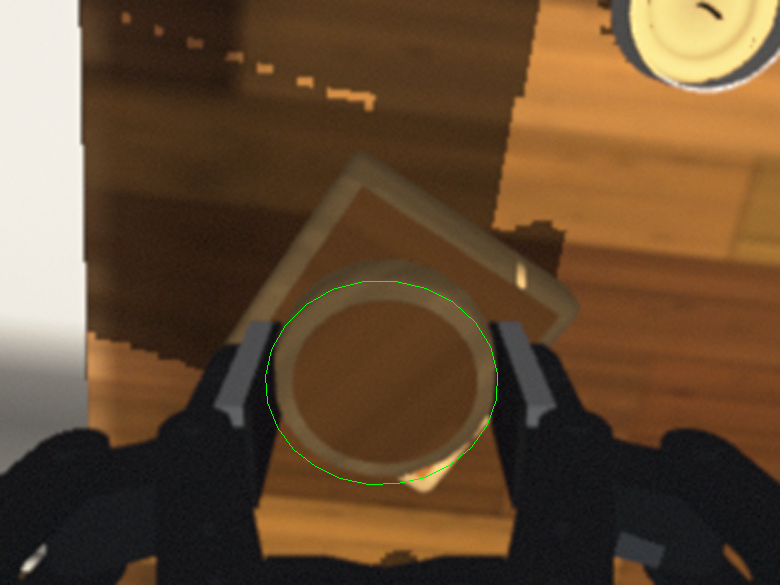

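Emit:
jog_arm --pt "0 0 -15 0 0 0" --pt "0 0 -30 0 0 0" --pt "0 0 -30 0 0 0" --pt "0 0 -27 0 0 0" --pt "0 0 0 0 0 0"

```text
t: 10.78
tcp_pos: [0.6164, -0.096, 0.1349]
tool_rot: [0.003, -0.058, 0.998, -0.001]
wrist_force: [0.0, 0.3, -0.1]
grip_width: 0.557
```

```bash
python3 h.py 451.3 175.2 130 96.6
```

```text
t 10.78 tcp [616.4 -96.  134.9] ydir 96.7 grip 0.557 F [ 0.   0.3 -0.1] j6 -1.92
 shift cur axes [132.6 288.5   3.3] turn [-0.16  0.34  0.06]  shift after turn [132.8 288.3   4.9] |d| 318.0
```

Emit:
jog_arm --pt "14.5 32 0 0 0 0" --pt "14.5 32 0 0 0 0" --pt "14.5 32 0 0 0 0" --pt "14.5 32 0 0 0 0" --pt "14.5 32 0 0 0 0"

```text
t: 11.2
tcp_pos: [0.522, 0.0562, 0.129]
tool_rot: [-0.001, -0.058, 0.998, -0.0]
wrist_force: [0.9, 0.4, -0.0]
grip_width: 0.554
```

Emit:
jog_arm --pt "14.5 32 0 0 0 0" --pt "14.5 32 0 0 0 0" --pt "14.5 32 0 0 0 0" --pt "14.5 32 0 0 0 0" --pt "0 0 0 0 0 0"

```text
t: 11.62
tcp_pos: [0.4478, 0.179, 0.129]
tool_rot: [-0.002, -0.06, 0.998, 0.0]
wrist_force: [0.7, 0.7, -0.7]
grip_width: 0.552
```

Emit:
jog_arm --pt "0 0 0 0 0 0" --pt "0 0 0 0 0 0"

```text
t: 11.78
tcp_pos: [0.4511, 0.1753, 0.1293]
tool_rot: [-0.001, -0.058, 0.998, -0.0]
wrist_force: [0.8, 0.6, -0.6]
grip_width: 0.553
```

```bash
python3 h.py 451.3 175.2 70 96.6
python3 - <<'E'
from h import *
C=cam("wrist");im=capture("wrist");p=get_state()["tcp_pos"]
overlay(im,C,[(ci(p[:2],.05,p[2]+.0158),(0,255,0)),(ci((.4513,.1752),.048,.05),(0,0,255)),(sq((.5962,.1944),.050,96.6,.064),(0,0,255)),(sq((.4398,.0495),.064,38.2,.06),(0,0,255))],(100,100,412,334),2.5,"pics/w13.png")
im=capture("top");cv2.imwrite("pics/t13.png",cv2.resize(im[125:245,180:365],None,fx=4.3,fy=4.3,interpolation=cv2.INTER_CUBIC))
E
```

```text
t 11.78 tcp [451.1 175.3 129.3] ydir 96.7 grip 0.553 F [ 0.8  0.6 -0.6] j6 -1.41
 shift cur axes [-0.3 -0.2 59.3] turn [-0.01 -0.1   0.09]  shift after turn [-0.2 -0.2 59.3] |d| 59.0
```

View pics/w13.png

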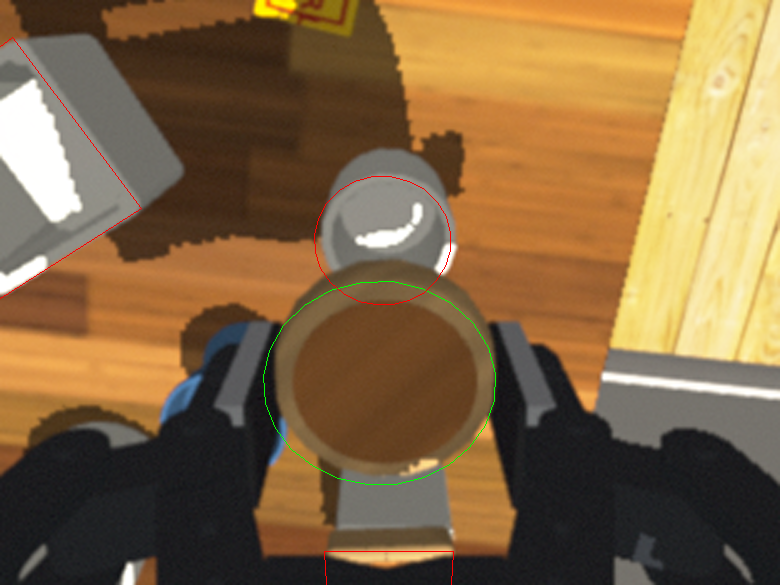

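View pics/t13.png

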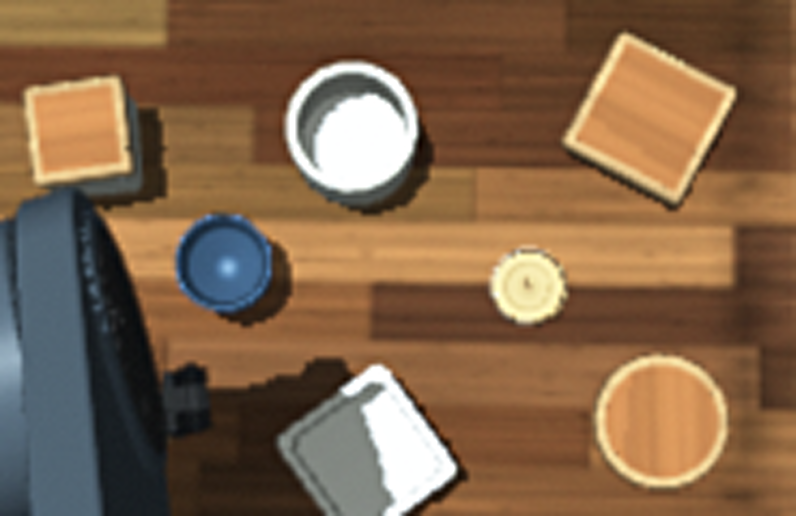

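Emit:
jog_arm --pt "0 0 25 0 0 0" --pt "0 0 25 0 0 0" --pt "0 0 12 0 0 0" --pt "0 0 0 0 0 0" --pt "0 0 0 0 0 0"

```text
t: 12.3
tcp_pos: [0.4511, 0.1747, 0.0673]
tool_rot: [-0.001, -0.057, 0.998, -0.0]
wrist_force: [0.0, -0.1, 0.5]
grip_width: 0.554
```

```bash
python3 h.py 451.3 175.2 48.5 96.6
python3 - <<'E'
from h import *
C=cam("wrist");im=capture("wrist");p=get_state()["tcp_pos"]
overlay(im,C,[(ci(p[:2],.05,p[2]+.0158),(0,255,0)),(ci((.4513,.1752),.048,.05),(0,0,255))],(100,100,412,334),2.5,"pics/w14.png")
C=cam("scene");im=capture("scene")
overlay(im,C,[(ci(p[:2],.05,p[2]+.0158),(0,255,0)),(ci((.4513,.1752),.048,.05),(0,0,255))],(150,130,270,220),6.5,"pics/s14.png")
E
```

```text
t 12.3 tcp [451.1 174.7  67.3] ydir 96.6 grip 0.554 F [ 0.  -0.1  0.5] j6 -1.41
 shift cur axes [-0.3  0.4 18.8] turn [-0.01 -0.16 -0.02]  shift after turn [-0.3  0.4 18.8] |d| 19.0
```

View pics/w14.png

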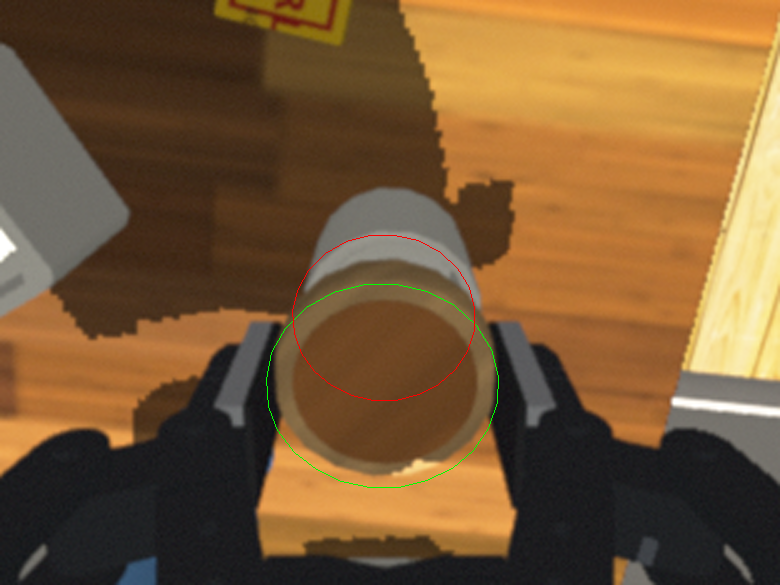

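View pics/s14.png

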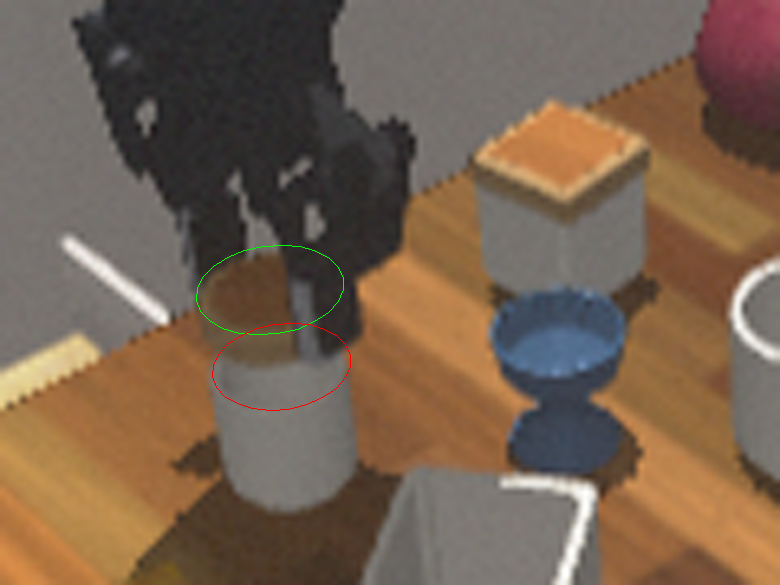

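Emit:
jog_arm --pt "0 1.4 8 0 0 0" --pt "0 0 6 0 0 0" --pt "0 0 3.5 0 0 0" --pt "0 0 1.5 0 0 0" --pt "0 0 0 0 0 0"

```text
t: 12.82
tcp_pos: [0.4506, 0.1769, 0.0483]
tool_rot: [-0.001, -0.058, 0.998, -0.0]
wrist_force: [-0.2, 0.2, -0.3]
grip_width: 0.551
```

Emit:
jog_arm --pt "0 0 0 0 0 0" --pt "0 0 0 0 0 0"

```text
t: 12.98
tcp_pos: [0.4506, 0.1769, 0.0485]
tool_rot: [-0.001, -0.058, 0.998, -0.0]
wrist_force: [0.2, -0.1, 0.0]
grip_width: 0.554
```

```bash
python3 h.py 451.3 175.2 48 96.6
python3 - <<'E'
from h import *
C=cam("wrist");im=capture("wrist");p=get_state()["tcp_pos"]
overlay(im,C,[],(100,100,412,334),2.5,"pics/w15.png")
E
```

```text
t 12.98 tcp [450.6 176.9  48.5] ydir 96.7 grip 0.554 F [ 0.2 -0.1  0. ] j6 -1.41
 shift cur axes [-0.5 -1.7  0.5] turn [ 0.   -0.09  0.06]  shift after turn [-0.5 -1.7  0.5] |d| 2.0
```

View pics/w15.png

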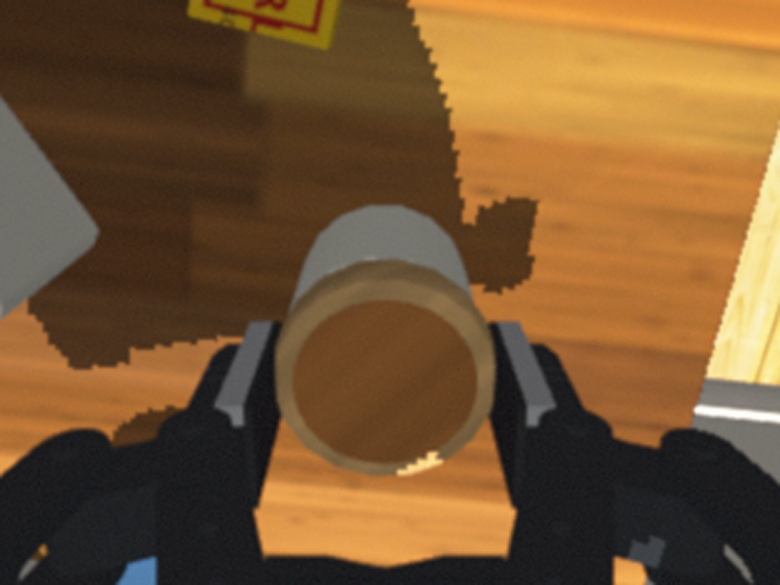

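Emit:
jog_arm --pt "0 -0.3 0.6 0 0 0" --pt "0 0 0 0 0 0"

```text
t: 13.2
tcp_pos: [0.4507, 0.1767, 0.0482]
tool_rot: [-0.001, -0.058, 0.998, 0.0]
wrist_force: [-0.2, 1.0, 3.4]
grip_width: 0.555
```

Emit:
jog_arm --pt "0 0 0 0 0 0" --pt "0 0 0 0 0 0" --pt "0 0 0 0 0 0" --pt "0 0 0 0 0 0" --pt "0 0 0 0 0 0" --grip -1

```text
t: 13.62
tcp_pos: [0.4507, 0.1765, 0.0479]
tool_rot: [-0.001, -0.058, 0.998, -0.0]
wrist_force: [0.6, 1.1, 0.4]
grip_width: 0.996
```

Emit:
jog_arm --pt "0 0 -20 0 0 0" --pt "0 0 -35 0 0 0" --pt "0 0 -30 0 0 0" --pt "0 0 0 0 0 0" --pt "0 0 0 0 0 0"

```text
t: 14.03
tcp_pos: [0.4515, 0.1768, 0.1342]
tool_rot: [0.001, -0.058, 0.998, 0.0]
wrist_force: [0.9, 0.8, 0.6]
grip_width: 0.998
```

```bash
python3 h.py 616.1 -92.6 135 61.3
python3 - <<'E'
from h import *
C=cam("wrist");im=capture("wrist");p=get_state()["tcp_pos"]
overlay(im,C,[],(100,100,412,334),2.5,"pics/w16.png")
C=cam("top");im=capture("top")
overlay(im,C,[(sq((.6161,-.0926),.068,61.3,.022),(0,255,0)),(ci((.4597,-.0984),.068,.022),(0,255,0))],(295,125,365,245),5,"pics/t16.png")
E
```

```text
t 14.03 tcp [451.5 176.8 134.2] ydir 96.7 grip 0.998 F [0.9 0.8 0.6] j6 -1.41
 shift cur axes [-132.2 -286.7   -0.7] turn [ 0.05  0.07 35.36]  shift after turn [-273.7 -157.3   -0.8] |d| 316.0
```

View pics/w16.png

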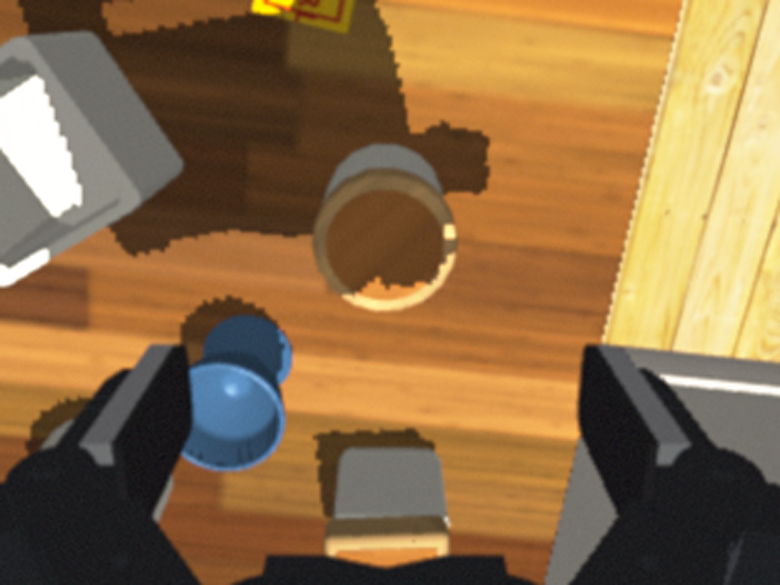

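View pics/t16.png

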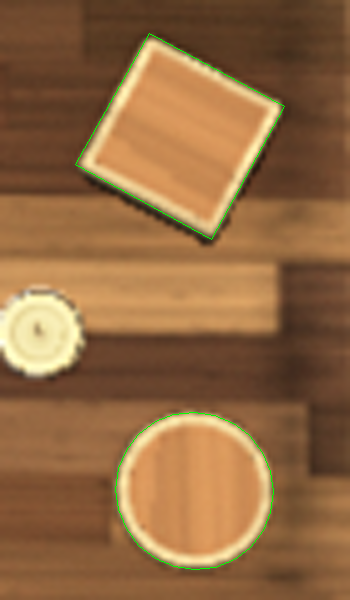

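Emit:
jog_arm --pt "0 0 0 0 0 7.1" --pt "0 0 0 0 0 7.1" --pt "0 0 0 0 0 7.1" --pt "0 0 0 0 0 7.1" --pt "0 0 0 0 0 7"

```text
t: 14.55
tcp_pos: [0.4501, 0.1764, 0.1315]
tool_rot: [-0.002, 0.251, 0.968, -0.001]
wrist_force: [0.4, 0.7, 1.1]
grip_width: 0.998
```

Emit:
jog_arm --pt "-30.4 -17.5 0 0 0 0" --pt "-30.4 -17.5 0 0 0 0" --pt "-30.4 -17.5 0 0 0 0" --pt "-30.4 -17.5 0 0 0 0" --pt "-30.4 -17.5 0 0 0 0"

```text
t: 14.97
tcp_pos: [0.5419, 0.0252, 0.1313]
tool_rot: [-0.002, 0.248, 0.969, -0.001]
wrist_force: [0.5, -0.2, -0.7]
grip_width: 1.0
```

Emit:
jog_arm --pt "-30.4 -17.5 0 0 0 0" --pt "-30.4 -17.5 0 0 0 0" --pt "-30.4 -17.5 0 0 0 0" --pt "-30.4 -17.5 0 0 0 0" --pt "0 0 0 0 0 0"

```text
t: 15.38
tcp_pos: [0.6166, -0.0979, 0.1309]
tool_rot: [-0.001, 0.25, 0.968, -0.001]
wrist_force: [0.5, -0.4, -0.3]
grip_width: 0.995
```

Emit:
jog_arm --pt "0 0 0 0 0 0" --pt "0 0 0 0 0 0"

```text
t: 15.55
tcp_pos: [0.614, -0.0926, 0.1311]
tool_rot: [-0.002, 0.248, 0.969, -0.0]
wrist_force: [0.1, -0.6, -0.6]
grip_width: 1.001
```

```bash
python3 h.py 616.1 -92.6 60 61.3
python3 - <<'E'
from h import *
C=cam("wrist");im=capture("wrist");p=get_state()["tcp_pos"]
overlay(im,C,[(sq((.6161,-.0926),.068,61.3,.022),(0,255,0))],(100,100,412,334),2.5,"pics/w17.png")
E
```

```text
t 15.55 tcp [614.  -92.6 131.1] ydir 61.2 grip 1.001 F [ 0.1 -0.6 -0.6] j6 -1.29
 shift cur axes [-2.1  1.2 71.1] turn [-0.09 -0.24 -0.06]  shift after turn [-1.8  1.1 71.1] |d| 71.0
```

View pics/w17.png

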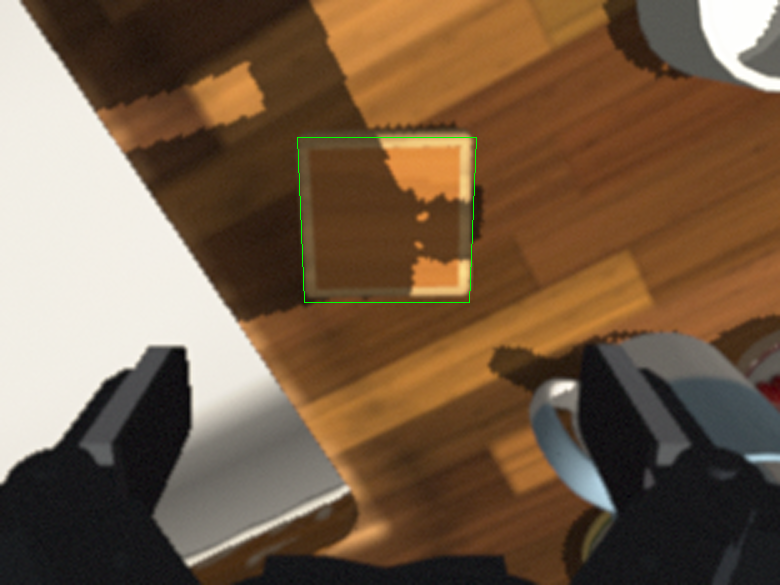

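Emit:
jog_arm --pt "-1.8 1.1 25 0 0 0" --pt "0 0 30 0 0 0" --pt "0 0 25 0 0 0" --pt "0 0 0 0 0 0" --pt "0 0 0 0 0 0"

```text
t: 16.02
tcp_pos: [0.6161, -0.0919, 0.0521]
tool_rot: [-0.002, 0.248, 0.969, -0.0]
wrist_force: [-0.3, -0.4, 1.2]
grip_width: 0.999
```

```bash
python3 h.py 616.1 -92.6 2 61.3
python3 - <<'E'
from h import *
C=cam("wrist");im=capture("wrist");p=get_state()["tcp_pos"]
overlay(im,C,[(sq((.6161,-.0926),.068,61.3,.022),(0,255,0))],(100,100,412,334),2.5,"pics/w18.png")
E
```

```text
t 16.02 tcp [616.1 -91.9  52.1] ydir 61.3 grip 0.999 F [-0.3 -0.4  1.2] j6 -1.29
 shift cur axes [-0.5 -0.5 50.1] turn [-0.09 -0.22  0.02]  shift after turn [-0.3 -0.6 50.1] |d| 50.0
```

View pics/w18.png

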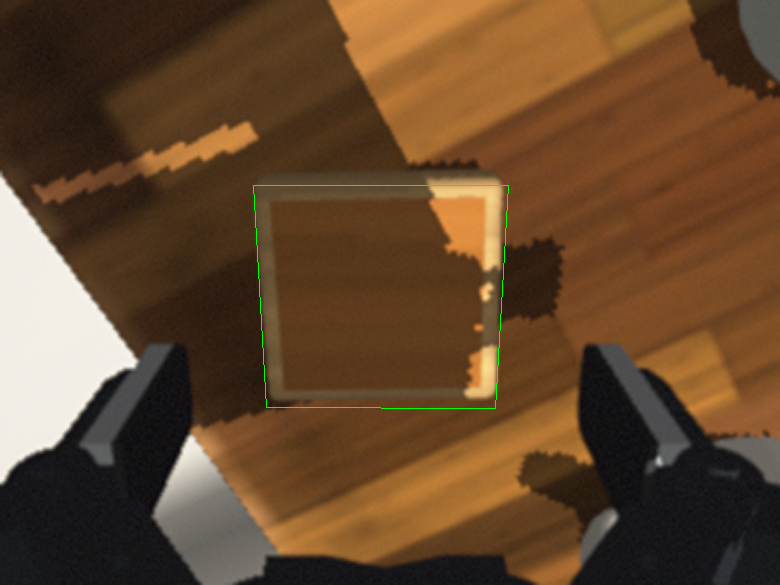

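Emit:
jog_arm --pt "-0.3 -0.6 15 0 -0.2 0" --pt "0 0 15 0 0 0" --pt "0 0 12 0 0 0" --pt "0 0 5 0 0 0" --pt "0 0 0 0 0 0"

```text
t: 16.48
tcp_pos: [0.6168, -0.0936, 0.0056]
tool_rot: [0.001, 0.248, 0.969, -0.001]
wrist_force: [0.2, -0.4, -0.6]
grip_width: 0.998
```

Emit:
jog_arm --pt "0 0 0 0 0 0" --pt "0 0 0 0 0 0"

```text
t: 16.65
tcp_pos: [0.6175, -0.0938, 0.0067]
tool_rot: [0.002, 0.248, 0.969, -0.001]
wrist_force: [-0.4, 0.2, -0.5]
grip_width: 1.002
```

```bash
python3 h.py 616.1 -92.6 2 61.3
```

```text
t 16.65 tcp [617.5 -93.8   6.7] ydir 61.3 grip 1.002 F [-0.4  0.2 -0.5] j6 -1.29
 shift cur axes [1.9 0.4 4.7] turn [-0.03  0.2  -0.04]  shift after turn [1.8 0.4 4.7] |d| 5.0
```

Emit:
jog_arm --pt "1.8 0.4 4.5 0 0.2 0" --pt "0 0 0 0 0 0" --pt "0 0 0 0 0 0"

```text
t: 16.9
tcp_pos: [0.6154, -0.0925, 0.0012]
tool_rot: [-0.001, 0.248, 0.969, -0.0]
wrist_force: [0.7, -0.3, -0.8]
grip_width: 1.0
```

Emit:
jog_arm --pt "0 0 0 0 0 0" --pt "0 0 0 0 0 0" --pt "0 0 0 0 0 0" --pt "0 0 0 0 0 0" --pt "0 0 0 0 0 0" --grip 1

```text
t: 17.32
tcp_pos: [0.6159, -0.0926, 0.0017]
tool_rot: [-0.0, 0.248, 0.969, -0.0]
wrist_force: [-1.1, -0.3, 6.0]
grip_width: 0.777
```

```bash
python3 h.py 616.1 -92.6 130 61.3
python3 - <<'E'
from h import *
C=cam("wrist");im=capture("wrist");p=get_state()["tcp_pos"]
overlay(im,C,[(sq(p[:2],.068,61.3,.022),(0,255,0))],(100,100,412,334),2.5,"pics/w19.png")
E
```

```text
t 17.32 tcp [615.9 -92.6   1.7] ydir 61.3 grip 0.777 F [-1.1 -0.3  6. ] j6 -1.29
 shift cur axes [-1.000e-01  1.000e-01 -1.283e+02] turn [-0.05 -0.04 -0.04]  shift after turn [  -0.2    0.2 -128.3] |d| 128.0
```

View pics/w19.png

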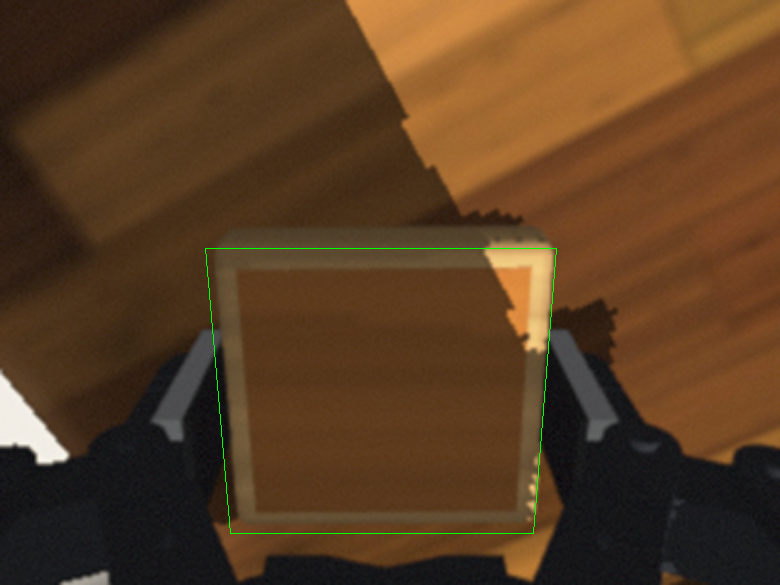

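Emit:
jog_arm --pt "0 0 0 0 0 0" --pt "0 0 -15 0 0 0" --pt "0 0 -25 0 0 0" --pt "0 0 -30 0 0 7" --pt "0 0 -30 0 0 7"

```text
t: 17.78
tcp_pos: [0.6153, -0.0924, 0.1028]
tool_rot: [-0.001, 0.367, 0.93, -0.0]
wrist_force: [0.5, -0.5, -0.4]
grip_width: 0.778
```

Emit:
jog_arm --pt "0 0 -25 0 0 7" --pt "0 0 0 0 0 2.1" --pt "0 0 0 0 0 0" --pt "0 0 0 0 0 0"

```text
t: 18.12
tcp_pos: [0.6154, -0.0925, 0.1264]
tool_rot: [-0.001, 0.436, 0.9, -0.001]
wrist_force: [0.8, 0.4, -0.8]
grip_width: 0.779
```

```bash
python3 h.py 439.8 50 126 38.2
```

```text
t 18.12 tcp [615.4 -92.5 126.4] ydir 38.3 grip 0.779 F [ 0.8  0.4 -0.8] j6 -0.89
 shift cur axes [220.6 -49.7   0.7] turn [-0.1  -0.06  0.06]  shift after turn [220.5 -49.9   0.4] |d| 226.0
```

Emit:
jog_arm --pt "31.5 -7.1 0 0 0 0" --pt "31.5 -7.1 0 0 0 0" --pt "31.5 -7.1 0 0 0 0" --pt "31.5 -7.1 0 0 0 0" --pt "31.5 -7.1 0 0 0 0"

```text
t: 18.53
tcp_pos: [0.4885, 0.0102, 0.1255]
tool_rot: [-0.002, 0.436, 0.9, -0.001]
wrist_force: [0.4, -0.6, -0.2]
grip_width: 0.776
```

Emit:
jog_arm --pt "31.5 -7.1 0 0 0 0" --pt "31.5 -7.1 0 0 0 0" --pt "0 0 0 0 0 0" --pt "0 0 0 0 0 0" --pt "0 0 0 0 0 0"

```text
t: 18.95
tcp_pos: [0.4407, 0.0501, 0.1263]
tool_rot: [-0.001, 0.436, 0.9, -0.001]
wrist_force: [-0.7, -1.0, -0.7]
grip_width: 0.775
```

```bash
python3 h.py 439.8 50 70 38.2
python3 - <<'E'
from h import *
C=cam("wrist");im=capture("wrist");p=get_state()["tcp_pos"]
overlay(im,C,[(sq(p[:2],.068,38.2,p[2]+.0203),(0,255,0)),(sq((.4398,.0495),.064,38.2,.06),(0,0,255)),(ci((.6013,.0591),.064,.06),(0,0,255))],(60,60,372,294),2.5,"pics/w20.png")
C=cam("scene");im=capture("scene")
overlay(im,C,[(sq(p[:2],.068,38.2,p[2]+.0203),(0,255,0)),(sq((.4398,.0495),.064,38.2,.06),(0,0,255))],(170,140,290,230),6.5,"pics/s20.png")
E
```

```text
t 18.95 tcp [440.7  50.1 126.3] ydir 38.2 grip 0.775 F [-0.7 -1.  -0.7] j6 -0.66
 shift cur axes [ 0.5 -0.7 56.3] turn [-0.09 -0.05  0.04]  shift after turn [ 0.5 -0.8 56.3] |d| 56.0
```

View pics/w20.png

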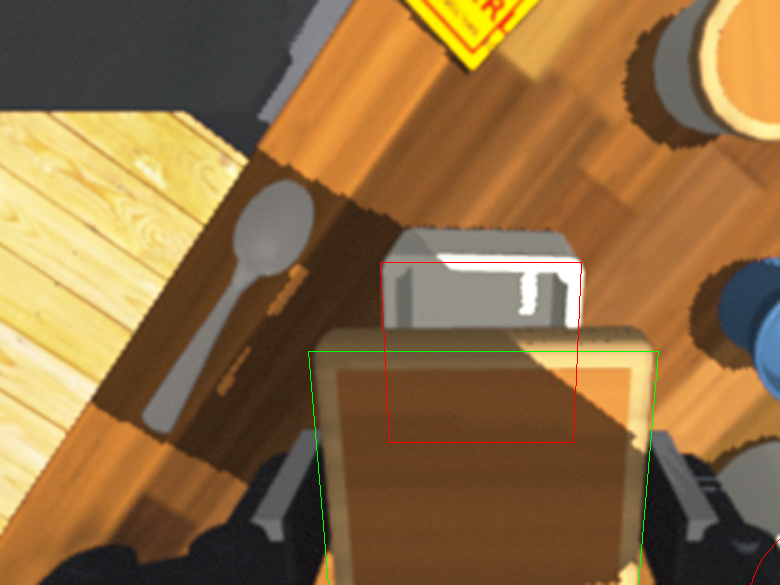

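View pics/s20.png

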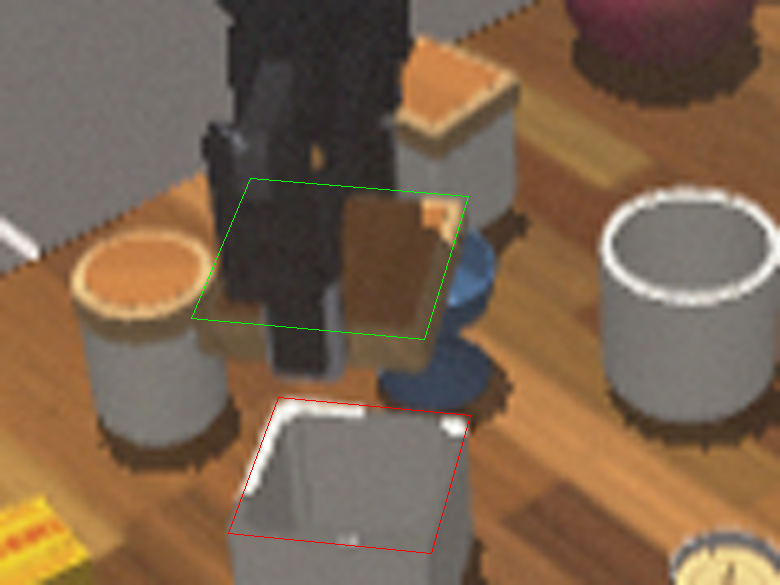

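Emit:
jog_arm --pt "0.5 -0.8 20 0 0 0" --pt "0 0 25 0 0 0" --pt "0 0 10 0 0 0" --pt "0 0 0 0 0 0" --pt "0 0 0 0 0 0"

```text
t: 19.47
tcp_pos: [0.4396, 0.0498, 0.0714]
tool_rot: [-0.001, 0.437, 0.899, -0.001]
wrist_force: [-0.0, -0.2, 0.3]
grip_width: 0.777
```

```bash
python3 h.py 439.8 49.7 54.3 38.2
python3 - <<'E'
from h import *
C=cam("wrist");im=capture("wrist");p=get_state()["tcp_pos"]
overlay(im,C,[(sq(p[:2],.068,38.2,p[2]+.0203),(0,255,0)),(sq((.4398,.0495),.064,38.2,.06),(0,0,255))],(60,100,372,334),2.5,"pics/w21.png")
E
```

```text
t 19.47 tcp [439.6  49.8  71.4] ydir 38.1 grip 0.777 F [-0.  -0.2  0.3] j6 -0.66
 shift cur axes [-0.2  0.2 17.1] turn [-0.14 -0.09 -0.06]  shift after turn [-0.2  0.1 17.1] |d| 17.0
```

View pics/w21.png

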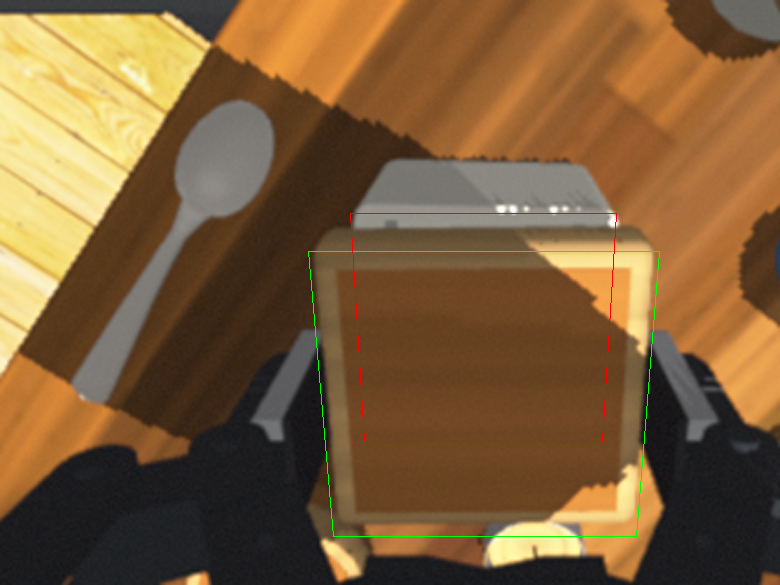

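Emit:
jog_arm --pt "-0.2 0.1 8 0 0 0" --pt "0 0 5 0 0 0" --pt "0 0 3 0 0 0" --pt "0 0 0.6 0 0 0" --pt "0 0 0 0 0 0"

```text
t: 19.93
tcp_pos: [0.4395, 0.05, 0.0547]
tool_rot: [-0.001, 0.437, 0.899, -0.001]
wrist_force: [-0.8, -0.2, -0.1]
grip_width: 0.782
```

Emit:
jog_arm --pt "0 0 0 0 0 0" --pt "0 0 0 0 0 0"

```text
t: 20.1
tcp_pos: [0.4397, 0.05, 0.055]
tool_rot: [-0.001, 0.437, 0.899, -0.0]
wrist_force: [1.0, -0.7, -0.6]
grip_width: 0.781
```

```bash
python3 h.py 439.8 49.7 53.7 38.2
python3 - <<'E'
from h import *
C=cam("wrist");im=capture("wrist");p=get_state()["tcp_pos"]
overlay(im,C,[],(60,100,372,334),2.5,"pics/w22.png")
E
```

```text
t 20.1 tcp [439.7  50.   55. ] ydir 38.2 grip 0.781 F [ 1.  -0.7 -0.6] j6 -0.66
 shift cur axes [-0.3 -0.1  1.3] turn [-0.07 -0.04 -0.04]  shift after turn [-0.3 -0.1  1.3] |d| 1.0
```

View pics/w22.png

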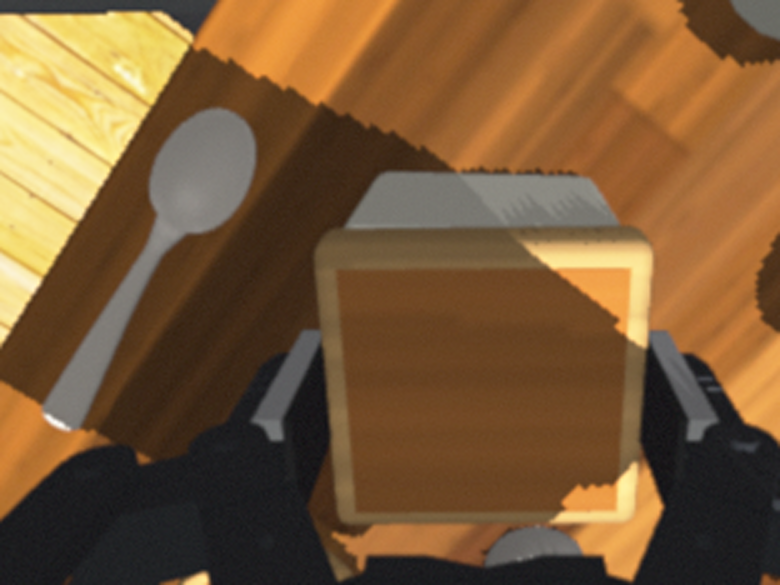

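```bash
cat > ef.py <<'E'
from h import *
from scipy.ndimage import map_coordinates
def edgefit(im,C,c,side,ang,z,rng=4):
    g=im.astype(float).max(2); P=np.array(sq(c,side,ang,z));uv=proj(C,P)
    out=[]
    for i in range(4):
        a,b=uv[i],uv[(i+1)%4];d=b-a;L=np.linalg.norm(d);d/=L;n=np.array([-d[1],d[0]])
        m=uv.mean(0)
        if np.dot((a+b)/2-m,n)<0:n=-n
        pts=[]
        for t in np.linspace(.2,.8,25):
            o=np.arange(-rng,rng+.01,.1);q=a+d*L*t+o[:,None]*n
            v=map_coordinates(g,[q[:,1],q[:,0]],order=1)
            v=np.convolve(v,np.ones(9)/9,'same');gr=np.abs(np.gradient(v));gr[:8]=0;gr[-8:]=0
            pts.append(q[gr.argmax()])
        W=unproj(C,np.array(pts),z)[:,:2]
        vx,vy,x0,y0=cv2.fitLine(W.astype(np.float32),cv2.DIST_HUBER,0,.001,.001).ravel()
        ax=np.degrees(np.arctan2(vy,vx))%90
        off=np.dot(np.array([x0,y0])-c,np.array([-vy,vx]));out.append((round(float(ax),2),round(abs(float(off))*1000,1)))
    return out
E
python3 - <<'E'
from ef import *
im=cv2.imread("pics/top_raw.png");C=cam("top")
print("SL",edgefit(im,C,(.4398,.0495),.064,38.2,.06))
print("SS",edgefit(im,C,(.5962,.1944),.048,6.6,.05))
print("lidSL",edgefit(im,C,(.6161,-.0926),.068,61.3,.022))
E
```

```text
SL [(36.81, 27.5), (37.03, 32.7), (37.28, 32.5), (35.42, 27.9)]
SS [(2.41, 20.6), (4.24, 23.8), (1.96, 22.9), (17.29, 22.9)]
lidSL [(63.05, 33.5), (61.24, 33.7), (60.72, 33.4), (62.78, 32.9)]
```

Emit:
jog_arm --pt "-0.3 -0.1 0.6 0 0 1.1" --pt "0 0 0.6 0 0 0" --pt "0 0 0 0 0 0" --pt "0 0 0 0 0 0"

```text
t: 20.48
tcp_pos: [0.4398, 0.0496, 0.0537]
tool_rot: [-0.001, 0.446, 0.895, -0.0]
wrist_force: [-0.3, -0.2, -1.0]
grip_width: 0.776
```

```bash
python3 h.py 439.8 49.7 53.7 37.1
python3 - <<'E'
from h import *
im=capture("wrist")
overlay(im,None,[],(60,100,372,334),2.5,"pics/w23.png")
E
```

```text
t 20.48 tcp [439.8  49.6  53.7] ydir 37.1 grip 0.776 F [-0.3 -0.2 -1. ] j6 -0.64
 shift cur axes [ 0.  0. -0.] turn [-0.07 -0.04 -0.04]  shift after turn [ 0.  0. -0.] |d| 0.0
```

View pics/w23.png

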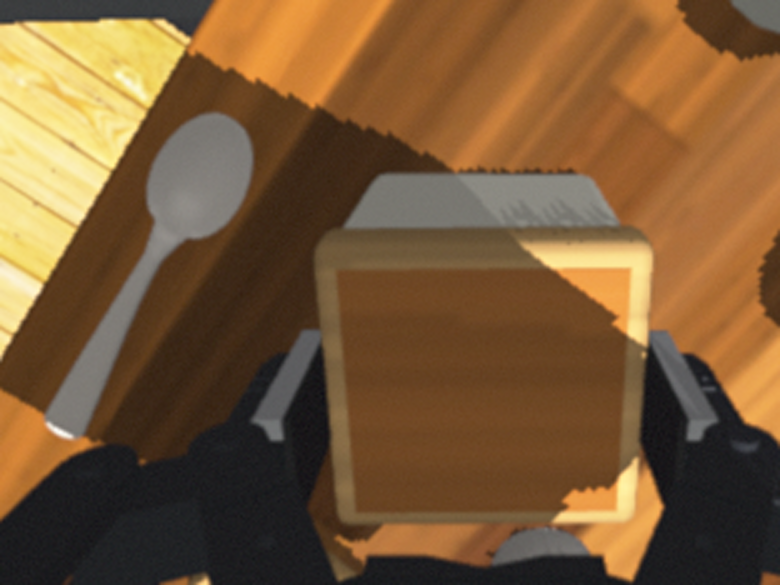

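Emit:
jog_arm --pt "0 0 0.5 0 0 0" --pt "0 0 0 0 0 0"

```text
t: 20.7
tcp_pos: [0.4398, 0.0497, 0.0536]
tool_rot: [-0.001, 0.446, 0.895, -0.0]
wrist_force: [-2.9, -0.1, 10.6]
grip_width: 0.779
```

Emit:
jog_arm --pt "0 0 0 0 0 0" --pt "0 0 0 0 0 0" --pt "0 0 0 0 0 0" --pt "0 0 0 0 0 0" --grip -1

```text
t: 21.03
tcp_pos: [0.4396, 0.0497, 0.053]
tool_rot: [-0.001, 0.446, 0.895, -0.001]
wrist_force: [-0.8, -0.4, 0.2]
grip_width: 1.0
```

Emit:
jog_arm --pt "0 0 -20 0 0 0" --pt "0 0 -30 0 0 0" --pt "0 0 -25 0 0 0" --pt "0 0 0 0 0 0" --pt "0 0 0 0 0 0"

```text
t: 21.45
tcp_pos: [0.4404, 0.0497, 0.129]
tool_rot: [0.0, 0.446, 0.895, 0.0]
wrist_force: [0.0, -0.0, -0.2]
grip_width: 0.998
```

```bash
python3 h.py 459.7 -98.4 129 90
python3 - <<'E'
from h import *
C=cam("wrist");im=capture("wrist")
overlay(im,C,[],(60,60,372,294),2.5,"pics/w24.png")
E
```

```text
t 21.45 tcp [440.4  49.7 129. ] ydir 37.1 grip 0.998 F [ 0.  -0.  -0.2] j6 -0.64
 shift cur axes [-129.8  -73.8    0. ] turn [ 1.000e-02  5.000e-02 -5.294e+01]  shift after turn [ -19.3 -148.1   -0. ] |d| 149.0
```

View pics/w24.png

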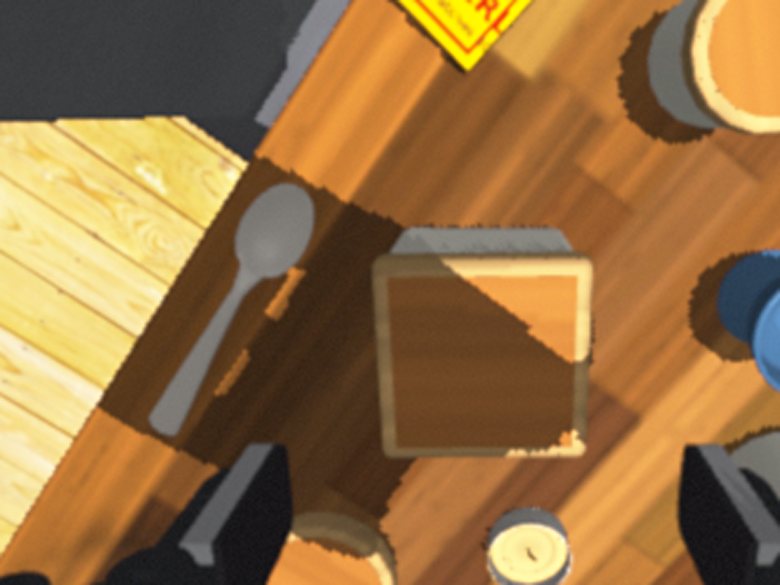

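Emit:
jog_arm --pt "0 0 0 0 0 -7.1" --pt "0 0 0 0 0 -7.1" --pt "0 0 0 0 0 -7.1" --pt "0 0 0 0 0 -7.1" --pt "-19.8 -31.6 0 0 0 0"

```text
t: 21.92
tcp_pos: [0.4435, 0.0157, 0.1267]
tool_rot: [-0.002, 0.207, 0.978, -0.0]
wrist_force: [1.1, -0.6, 0.4]
grip_width: 1.003
```

Emit:
jog_arm --pt "-19.8 -31.6 0 0 0 0" --pt "-19.8 -31.6 0 0 0 0" --pt "-19.8 -31.6 0 0 0 0" --pt "0 0 0 0 0 0" --pt "0 0 0 0 0 0"

```text
t: 22.33
tcp_pos: [0.4587, -0.0994, 0.1267]
tool_rot: [-0.002, 0.214, 0.977, -0.0]
wrist_force: [-0.6, 0.2, 0.4]
grip_width: 1.005
```

```bash
python3 h.py 459.7 -98.4 2 65.5
python3 - <<'E'
from h import *
C=cam("wrist");im=capture("wrist")
overlay(im,C,[(ci((.4597,-.0984),.068,.022),(0,255,0))],(60,60,372,294),2.5,"pics/w25.png")
E
```

```text
t 22.33 tcp [458.7 -99.4 126.7] ydir 65.3 grip 1.005 F [-0.6  0.2  0.4] j6 -1.45
 shift cur axes [ -1.    1.5 124.7] turn [-0.07 -0.22 -0.22]  shift after turn [ -0.5   1.4 124.7] |d| 125.0
```

View pics/w25.png

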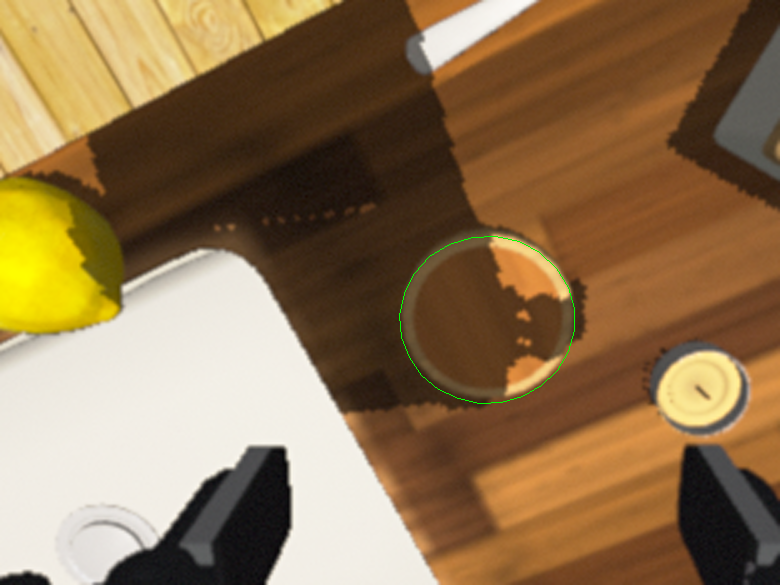

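Emit:
jog_arm --pt "-0.5 1.4 30 0 0 -0.2" --pt "0 0 30 0 0 0" --pt "0 0 25 0 0 0" --pt "0 0 15 0 0 0" --pt "0 0 0 0 0 0"

```text
t: 22.8
tcp_pos: [0.458, -0.0952, 0.0251]
tool_rot: [-0.004, 0.21, 0.978, 0.0]
wrist_force: [-0.8, 0.3, -0.2]
grip_width: 1.001
```

Emit:
jog_arm --pt "0 0 8 0 0 0" --pt "0 0 0 0 0 0" --pt "0 0 0 0 0 0"

```text
t: 23.05
tcp_pos: [0.4605, -0.0968, 0.0206]
tool_rot: [-0.001, 0.211, 0.978, -0.0]
wrist_force: [-0.5, 0.3, 0.1]
grip_width: 1.001
```

```bash
python3 h.py 459.7 -98.4 2 65.5
python3 - <<'E'
from h import *
C=cam("wrist");im=capture("wrist")
overlay(im,C,[(ci((.4597,-.0984),.068,.022),(0,255,0))],(60,100,372,334),2.5,"pics/w26.png")
E
```

```text
t 23.05 tcp [460.5 -96.8  20.6] ydir 65.7 grip 1.001 F [-0.5  0.3  0.1] j6 -1.45
 shift cur axes [ 0.  -1.7 18.6] turn [-0.05 -0.05  0.19]  shift after turn [ 0.1 -1.7 18.6] |d| 19.0
```

View pics/w26.png

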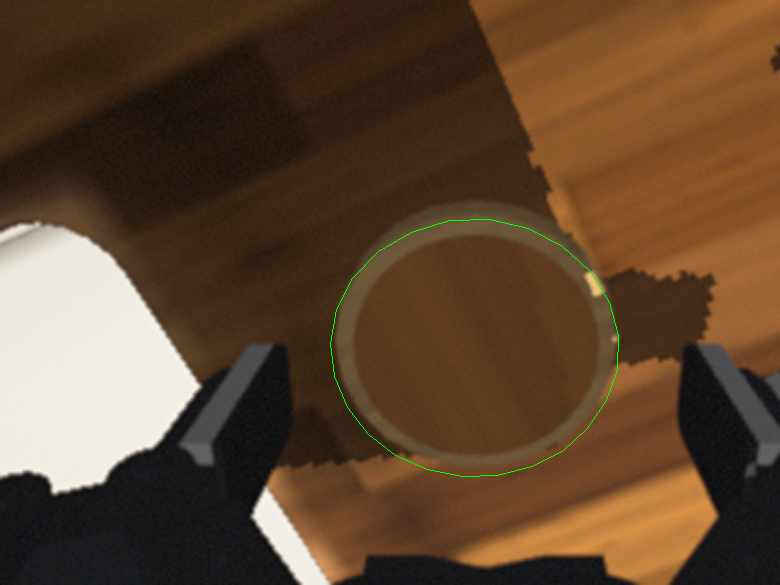

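Emit:
jog_arm --pt "0 -1.6 8 0 0 0" --pt "0 0 6 0 0 0" --pt "0 0 4.5 0 0 0" --pt "0 0 0 0 0 0" --pt "0 0 0 0 0 0"

```text
t: 23.52
tcp_pos: [0.4593, -0.0986, 0.0013]
tool_rot: [-0.001, 0.211, 0.978, -0.0]
wrist_force: [-0.2, 0.5, 0.5]
grip_width: 0.999
```

```bash
python3 h.py 459.7 -98.4 2 65.5
```

```text
t 23.52 tcp [459.3 -98.6   1.3] ydir 65.6 grip 0.999 F [-0.2  0.5  0.5] j6 -1.45
 shift cur axes [-0.3  0.3 -0.7] turn [-0.06 -0.13  0.15]  shift after turn [-0.3  0.3 -0.7] |d| 1.0
```

Emit:
jog_arm --pt "0 0 -0.5 0 0 0" --pt "0 0 0 0 0 0" --pt "0 0 0 0 0 0" --pt "0 0 0 0 0 0" --pt "0 0 0 0 0 0" --grip 1

```text
t: 23.93
tcp_pos: [0.4596, -0.0987, 0.0031]
tool_rot: [-0.001, 0.211, 0.978, -0.0]
wrist_force: [-3.4, 0.1, 14.5]
grip_width: 0.767
```

Emit:
jog_arm --pt "0 0 0 0 0 0" --pt "0 0 0 0 0 0"

```text
t: 24.1
tcp_pos: [0.4597, -0.0987, 0.0031]
tool_rot: [-0.001, 0.211, 0.978, -0.0]
wrist_force: [-4.0, 0.4, 14.5]
grip_width: 0.764
```

```bash
python3 h.py 459.7 -98.4 130 65.5
python3 - <<'E'
from h import *
C=cam("wrist");im=capture("wrist");p=get_state()["tcp_pos"]
overlay(im,C,[(ci(p[:2],.068,.022),(0,255,0))],(60,100,372,334),2.5,"pics/w27.png")
E
```

```text
t 24.1 tcp [459.7 -98.7   3.1] ydir 65.7 grip 0.764 F [-4.   0.4 14.5] j6 -1.45
 shift cur axes [   0.2    0.2 -126.9] turn [-0.05 -0.05  0.15]  shift after turn [ 1.000e-01  3.000e-01 -1.269e+02] |d| 127.0
```

View pics/w27.png

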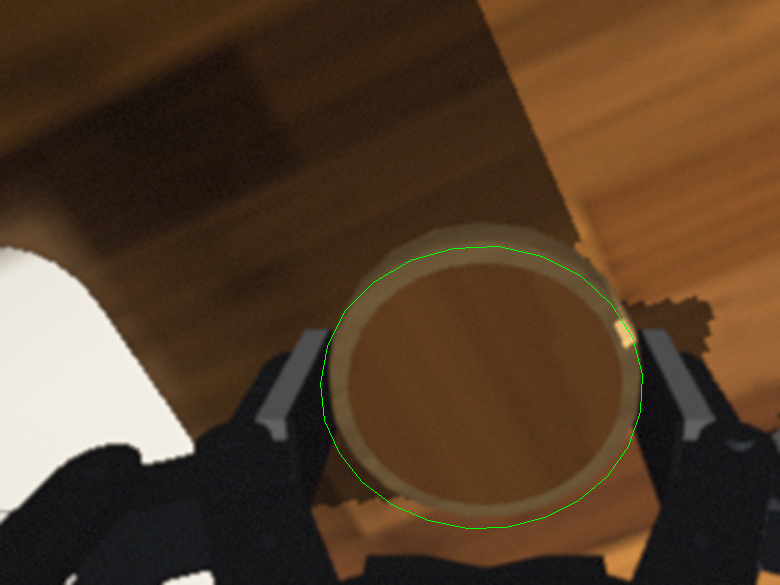

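Emit:
jog_arm --pt "0 0 -15 0 0 0" --pt "0 0 -25 0 0 0" --pt "0 0 -30 0 0 0" --pt "0 0 -30 0 0 0" --pt "0 0 -25 0 0 0"

```text
t: 24.57
tcp_pos: [0.4597, -0.0986, 0.1291]
tool_rot: [-0.0, 0.211, 0.978, -0.0]
wrist_force: [0.5, -0.9, -1.7]
grip_width: 0.764
```

Emit:
jog_arm --pt "-10.6 33.7 0 0 0 0" --pt "-10.6 33.7 0 0 0 0" --pt "-10.6 33.7 0 0 0 0" --pt "-10.6 33.7 0 0 0 0" --pt "-10.6 33.7 0 0 0 0"

```text
t: 24.98
tcp_pos: [0.5782, 0.0346, 0.1271]
tool_rot: [-0.001, 0.211, 0.978, -0.0]
wrist_force: [0.3, -0.7, -1.5]
grip_width: 0.762
```

Emit:
jog_arm --pt "-10.6 33.7 0 0 0 0" --pt "0 0 0 0 0 0" --pt "0 0 0 0 0 0" --pt "0 0 0 0 0 0"

```text
t: 25.32
tcp_pos: [0.6003, 0.0592, 0.1265]
tool_rot: [-0.001, 0.211, 0.978, -0.001]
wrist_force: [-0.1, -0.3, -1.6]
grip_width: 0.761
```

```bash
python3 h.py 601.3 59.1 70 65.6
python3 - <<'E'
from h import *
C=cam("wrist");im=capture("wrist");p=get_state()["tcp_pos"]
overlay(im,C,[(ci(p[:2],.068,p[2]+.019),(0,255,0)),(ci((.6013,.0591),.064,.06),(0,0,255)),(ci((.5335,.1214),.049,.053),(0,0,255))],(60,60,372,294),2.5,"pics/w28.png")
E
```

```text
t 25.32 tcp [600.3  59.2 126.5] ydir 65.7 grip 0.761 F [-0.1 -0.3 -1.6] j6 -1.12
 shift cur axes [-1.1  0.4 56.5] turn [-0.09 -0.15  0.08]  shift after turn [-0.9  0.3 56.5] |d| 56.0
```

View pics/w28.png

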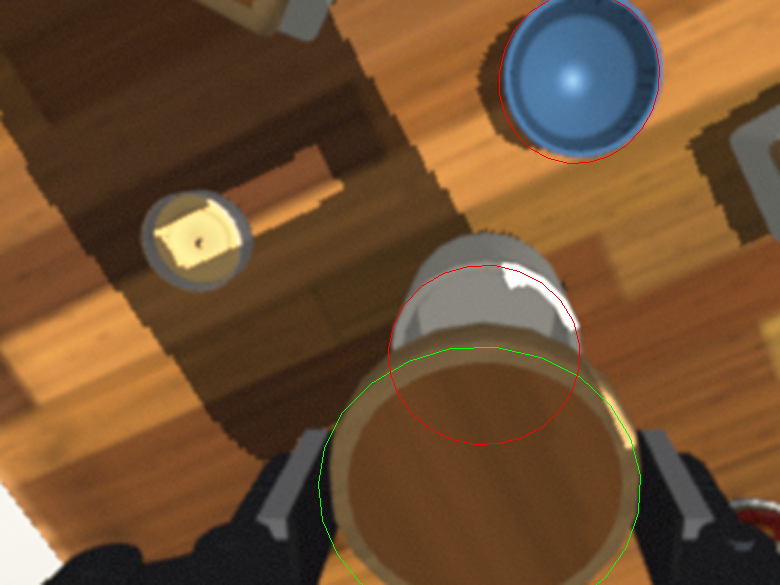

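Emit:
jog_arm --pt "-0.9 0.3 20 0 0 0" --pt "0 0 25 0 0 0" --pt "0 0 8 0 0 0" --pt "0 0 0 0 0 0" --pt "0 0 0 0 0 0"

```text
t: 25.78
tcp_pos: [0.6017, 0.0588, 0.0743]
tool_rot: [-0.001, 0.211, 0.977, -0.0]
wrist_force: [0.5, 0.5, -1.6]
grip_width: 0.768
```

```bash
python3 h.py 601.3 59.1 55.5 65.6
python3 - <<'E'
from h import *
C=cam("wrist");im=capture("wrist");p=get_state()["tcp_pos"]
overlay(im,C,[(ci(p[:2],.068,p[2]+.019),(0,255,0)),(ci((.6013,.0591),.064,.06),(0,0,255))],(60,100,372,334),2.5,"pics/w29.png")
E
```

```text
t 25.78 tcp [601.7  58.8  74.3] ydir 65.6 grip 0.768 F [ 0.5  0.5 -1.6] j6 -1.12
 shift cur axes [ 0.5  0.1 18.8] turn [-0.06 -0.1   0.02]  shift after turn [ 0.5  0.1 18.8] |d| 19.0
```

View pics/w29.png

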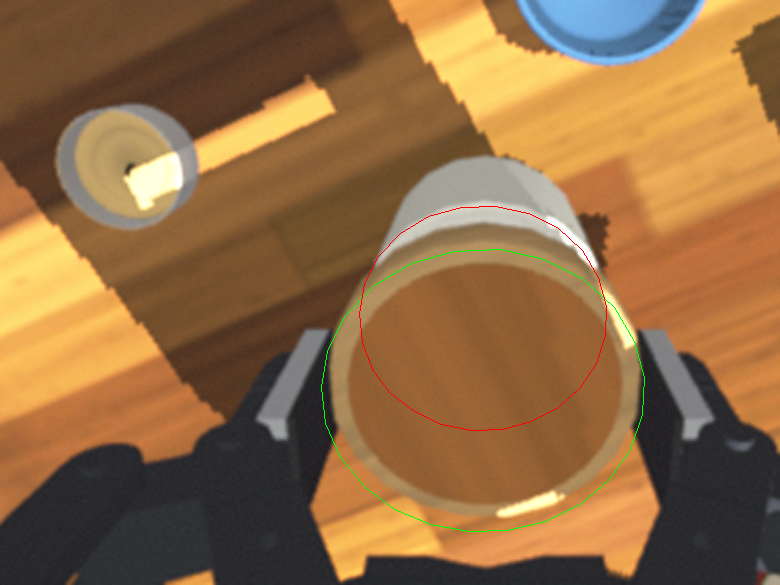

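Emit:
jog_arm --pt "0.5 0.2 8 0 0 0" --pt "0 0 6 0 0 0" --pt "0 0 3 0 0 0" --pt "0 0 1 0 0 0" --pt "0 0 0 0 0 0"

```text
t: 26.25
tcp_pos: [0.6013, 0.0597, 0.0556]
tool_rot: [-0.001, 0.211, 0.978, -0.0]
wrist_force: [0.0, -0.1, -1.3]
grip_width: 0.764
```

Emit:
jog_arm --pt "0 0 0 0 0 0" --pt "0 0 0 0 0 0"

```text
t: 26.42
tcp_pos: [0.6016, 0.0597, 0.056]
tool_rot: [-0.001, 0.211, 0.978, -0.0]
wrist_force: [0.3, -0.2, -0.7]
grip_width: 0.761
```

```bash
python3 h.py 601.3 59.1 55.1 65.6
python3 - <<'E'
from h import *
C=cam("wrist");im=capture("wrist");p=get_state()["tcp_pos"]
overlay(im,C,[],(60,100,372,334),2.5,"pics/w30.png")
E
```

```text
t 26.42 tcp [601.6  59.7  56. ] ydir 65.7 grip 0.761 F [ 0.3 -0.2 -0.7] j6 -1.12
 shift cur axes [ 0.  -0.7  0.9] turn [-0.04 -0.07  0.06]  shift after turn [ 0.  -0.7  0.9] |d| 1.0
```

View pics/w30.png

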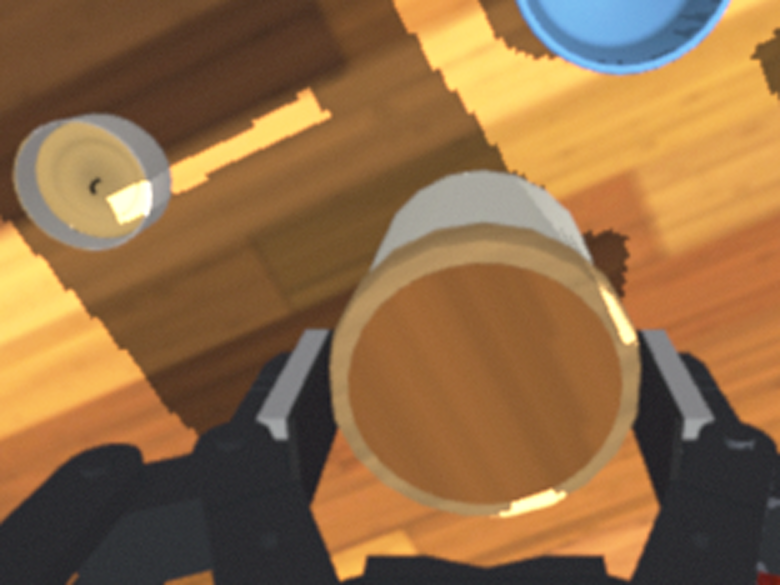

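Well centred; lower the last millimetre and release.

Emit:
jog_arm --pt "0 -0.4 0.9 0 0 0" --pt "0 0 0.3 0 0 0" --pt "0 0 0 0 0 0"

```text
t: 26.72
tcp_pos: [0.6016, 0.0594, 0.0553]
tool_rot: [-0.0, 0.211, 0.978, -0.0]
wrist_force: [-0.9, 0.5, 5.1]
grip_width: 0.764
```

Emit:
jog_arm --pt "0 0 0 0 0 0" --pt "0 0 0 0 0 0" --pt "0 0 0 0 0 0" --pt "0 0 0 0 0 0" --grip -1

```text
t: 27.05
tcp_pos: [0.6013, 0.0593, 0.0546]
tool_rot: [-0.001, 0.211, 0.978, -0.0]
wrist_force: [0.1, -0.6, -1.2]
grip_width: 0.997
```

Emit:
jog_arm --pt "0 0 -20 0 0 0" --pt "0 0 -35 0 0 0" --pt "0 0 -35 0 0 0" --pt "0 0 -35 0 0 0" --pt "0 0 0 0 0 0"

```text
t: 27.47
tcp_pos: [0.6044, 0.0595, 0.1866]
tool_rot: [0.004, 0.211, 0.978, 0.001]
wrist_force: [0.6, -0.1, 0.1]
grip_width: 0.997
```

```bash
python3 h.py 450 -200 200 65.6
python3 - <<'E'
from h import *
C=cam("scene");im=capture("scene");cv2.imwrite("pics/s31.png",cv2.resize(im[130:270,150:330],None,fx=4.3,fy=4.3,interpolation=cv2.INTER_CUBIC))
E
```

```text
t 27.47 tcp [604.4  59.5 186.6] ydir 65.7 grip 0.997 F [ 0.6 -0.1  0.1] j6 -1.12
 shift cur axes [  33.6 -300.   -14.7] turn [0.2  0.44 0.06]  shift after turn [  33.4 -300.1  -13.4] |d| 302.0
```

View pics/s31.png

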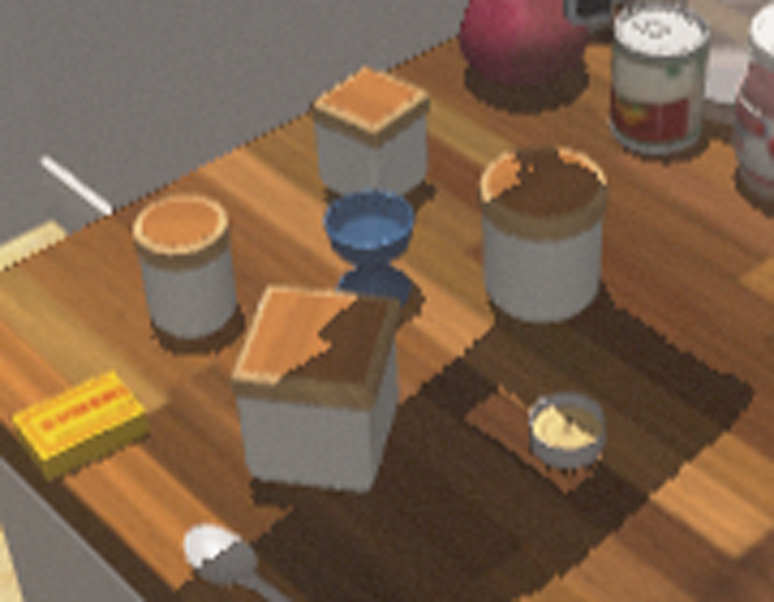

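Emit:
jog_arm --pt "0 0 0 0 0 -7.1" --pt "0 0 0 0 0 -7.1" --pt "0 0 0 0 0 -7.1" --pt "0 0 0 0 0 -7.1" --pt "0 0 0 0 0 -2.6"

```text
t: 27.93
tcp_pos: [0.601, 0.0593, 0.1783]
tool_rot: [-0.002, -0.062, 0.998, -0.0]
wrist_force: [0.2, -0.1, -0.1]
grip_width: 0.998
```

Emit:
jog_arm --pt "0 34 0 0 0 0" --pt "0 34 0 0 0 0" --pt "0 34 0 0 0 0" --pt "0 34 0 0 0 0" --pt "0 0 0 0 0 0"

```text
t: 28.35
tcp_pos: [0.5843, 0.1992, 0.1783]
tool_rot: [-0.002, -0.06, 0.998, 0.0]
wrist_force: [1.2, -0.5, 0.0]
grip_width: 0.995
```

Emit:
jog_arm --pt "-10 0 20 0 0 0" --pt "0 0 0 0 0 0" --pt "0 0 0 0 0 0"

```text
t: 28.6
tcp_pos: [0.5948, 0.1951, 0.1579]
tool_rot: [-0.003, -0.058, 0.998, -0.0]
wrist_force: [0.0, 0.5, 1.1]
grip_width: 1.0
```

```bash
python3 h.py 600 195 160 96.6
python3 - <<'E'
from h import *
C=cam("wrist");im=capture("wrist")
overlay(im,C,[(sq((.597,.195),.05,96.6,.064),(0,255,0))],(150,80,350,230),4,"pics/w32.png")
im=capture("top");C=cam("top");cv2.imwrite("pics/top_raw2.png",im)
overlay(im,C,[],(180,125,300,245),5,"pics/t32.png")
E
```

```text
t 28.6 tcp [594.8 195.1 157.9] ydir 96.6 grip 1.0 F [0.  0.5 1.1] j6 -1.44
 shift cur axes [-5.2 -0.7 -2.1] turn [-0.03 -0.3   0.05]  shift after turn [-5.2 -0.7 -2.1] |d| 6.0
```

View pics/w32.png

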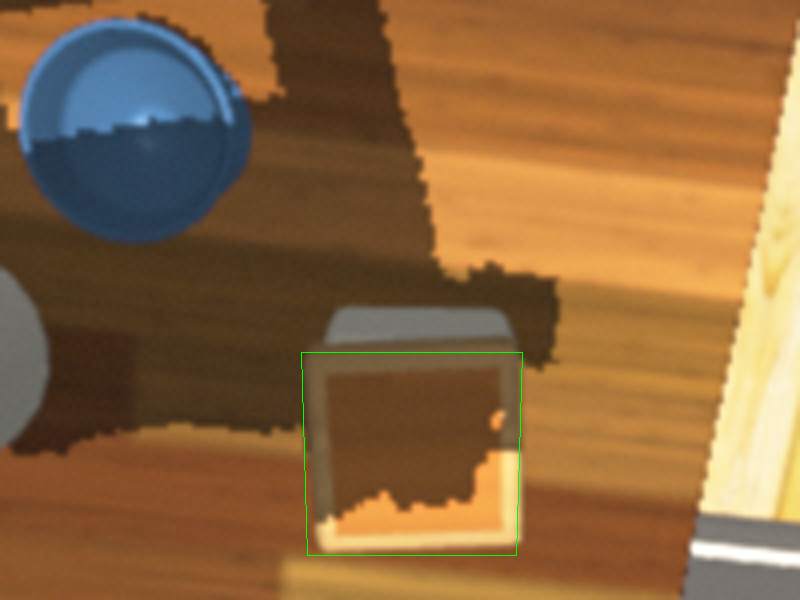

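View pics/t32.png

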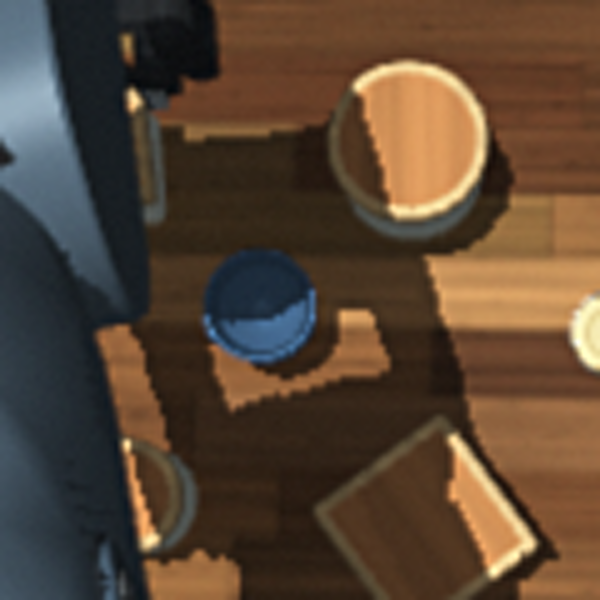

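Run:
```python
from ef import *
im=cv2.imread("pics/top_raw.png");C=cam("top")
for a in (3,4,5,6): print(a,edgefit(im,C,(.5965,.1948),.048,a,.05,2.2))
overlay(im,C,[],(183,140,219,176),16,"pics/tss.png")
big=cv2.imread("pics/tss.png");cv2.imwrite("pics/tss.png",big)
C=cam("wrist")
# base/far edges from picture w32 (scale 4, origin 150,80)
def W(p,z): return unproj(C,(np.array(p)+.5)/4-.5+[150,80],z)[:,:2]
for nm,p,z in (("potbase",[(345,306),(495,308)],0),("lidnear",[(325,551),(520,542)],.064),("lidin",[(333,375),(498,366)],.064),("lidL",[(325,375),(334,510)],.064),("lidoutR",[(520,350),(521,540)],.064)):
    w=W(p,z);d=w[1]-w[0];print(nm,np.degrees(np.arctan2(d[1],d[0]))%90,np.linalg.norm(d))
```

```text
3 [(2.98, 21.0), (1.1, 24.2), (4.27, 23.5), (2.78, 26.1)]
4 [(3.98, 21.0), (1.43, 24.2), (3.89, 23.6), (6.36, 25.7)]
5 [(4.98, 21.0), (1.16, 24.2), (2.04, 23.3), (5.28, 25.8)]
6 [(11.03, 21.5), (1.19, 24.2), (1.87, 23.3), (6.14, 25.8)]
potbase 5.835040081169666 0.042799594413648855
lidnear 9.489561321124526 0.04710850931252032
lidin 9.823278006786197 0.03784360577670764
lidL 8.834679881080218 0.03321796978546112
lidoutR 8.569516455911536 0.04681978372316249
```

View pics/tss.png

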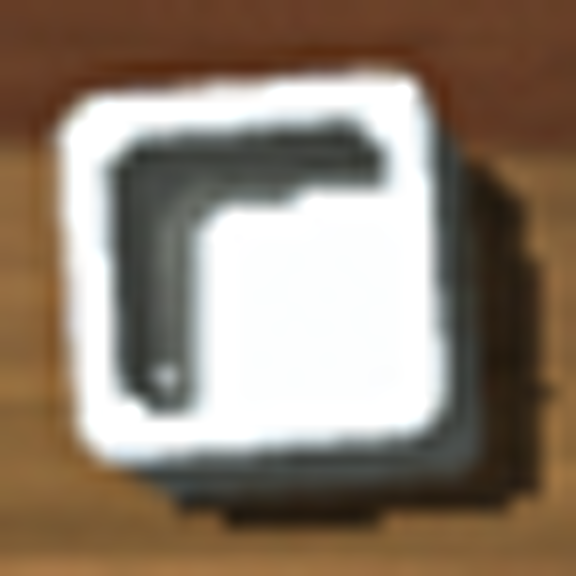

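Emit:
jog_arm --pt "-2.5 -0.3 25 0 0 -2.5" --pt "0 0 30 0 0 0" --pt "0 0 25 0 0 0" --pt "0 0 15 0 0 0" --pt "0 0 0 0 0 0"

```text
t: 29.12
tcp_pos: [0.5963, 0.1947, 0.062]
tool_rot: [-0.003, -0.079, 0.997, -0.0]
wrist_force: [0.3, 0.1, 0.8]
grip_width: 1.001
```

Emit:
jog_arm --pt "0 0 0 0 0 0" --pt "0 0 0 0 0 0"

```text
t: 29.28
tcp_pos: [0.5988, 0.1956, 0.0663]
tool_rot: [0.0, -0.08, 0.997, 0.0]
wrist_force: [0.2, -0.3, 0.9]
grip_width: 0.997
```

```bash
python3 h.py 597.3 195.4 48 99.1
python3 - <<'E'
from h import *
C=cam("wrist");im=capture("wrist")
overlay(im,C,[(sq((.597,.195),.05,99.1,.064),(0,255,0))],(100,100,412,334),2.5,"pics/w33.png")
E
```

```text
t 29.28 tcp [598.8 195.6  66.3] ydir 99.1 grip 0.997 F [ 0.2 -0.3  0.9] j6 -1.49
 shift cur axes [ 1.5  0.1 18.3] turn [0.02 0.03 0.04]  shift after turn [ 1.5  0.1 18.3] |d| 18.0
```

View pics/w33.png

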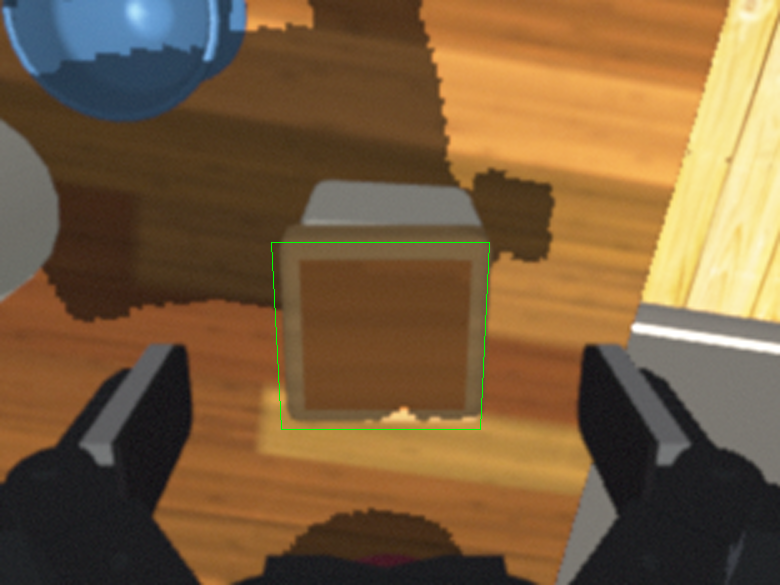

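Run:
```python
from h import *
C=cam("wrist");im=capture("wrist")
overlay(im,C,[],(210,165,300,235),8.8,"pics/w34.png")
def W(p,z): return unproj(C,(np.array(p)+.5)/2.5-.5+[100,100],z)[:,:2]
for nm,p,z in (("potbase",[(325,181),(460,187)],0),("lidfar",[(300,261),(472,261)],.064),("lidnear",[(305,411),(465,412)],.064)):
    w=W(p,z);d=w[1]-w[0];print(nm,np.degrees(np.arctan2(d[1],d[0]))%90,np.linalg.norm(d))
```

```text
potbase 6.505823845969601 0.04349189809275982
lidfar 9.135372362755689 0.03980768059276937
lidnear 8.735998845193464 0.03996137547510299
```

View pics/w34.png

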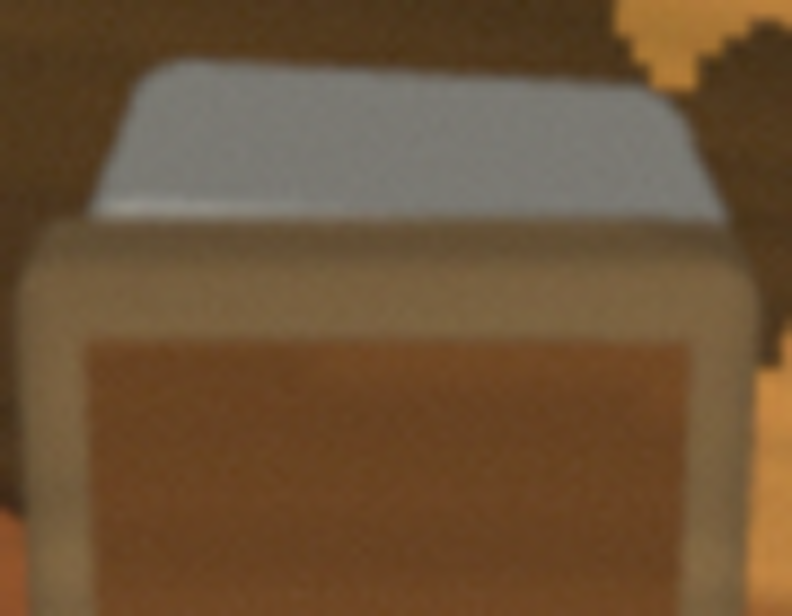

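Emit:
jog_arm --pt "1.5 0.1 8 0 0 0" --pt "0 0 7 0 0 0" --pt "0 0 3.5 0 0 0" --pt "0 0 0 0 0 0" --pt "0 0 0 0 0 0"

```text
t: 29.8
tcp_pos: [0.5963, 0.1954, 0.0458]
tool_rot: [-0.001, -0.08, 0.997, -0.0]
wrist_force: [0.4, 0.8, 0.1]
grip_width: 0.996
```

Emit:
jog_arm --pt "0 0 0 0 0 0" --pt "0 0 0 0 0 0" --pt "0 0 0 0 0 0" --pt "0 0 0 0 0 0" --pt "0 0 0 0 0 0" --grip 1

```text
t: 30.22
tcp_pos: [0.5969, 0.1956, 0.0467]
tool_rot: [-0.0, -0.08, 0.997, 0.0]
wrist_force: [0.6, 0.6, 3.9]
grip_width: 0.567
```

Emit:
jog_arm --pt "0 0 0 0 0 0" --pt "0 0 0 0 0 0"

```text
t: 30.38
tcp_pos: [0.5969, 0.1955, 0.0467]
tool_rot: [-0.0, -0.08, 0.997, 0.0]
wrist_force: [-0.1, -0.4, 5.4]
grip_width: 0.566
```

```bash
python3 h.py 597.3 195.4 48 95.9
python3 - <<'E'
from h import *
C=cam("wrist");im=capture("wrist")
overlay(im,C,[],(210,165,300,235),8.8,"pics/w35.png")
E
```

```text
t 30.38 tcp [596.9 195.5  46.7] ydir 99.2 grip 0.566 F [-0.1 -0.4  5.4] j6 -1.49
 shift cur axes [-0.4 -0.2 -1.3] turn [ 0.01 -0.04  3.26]  shift after turn [-0.4 -0.2 -1.3] |d| 1.0
```

View pics/w35.png

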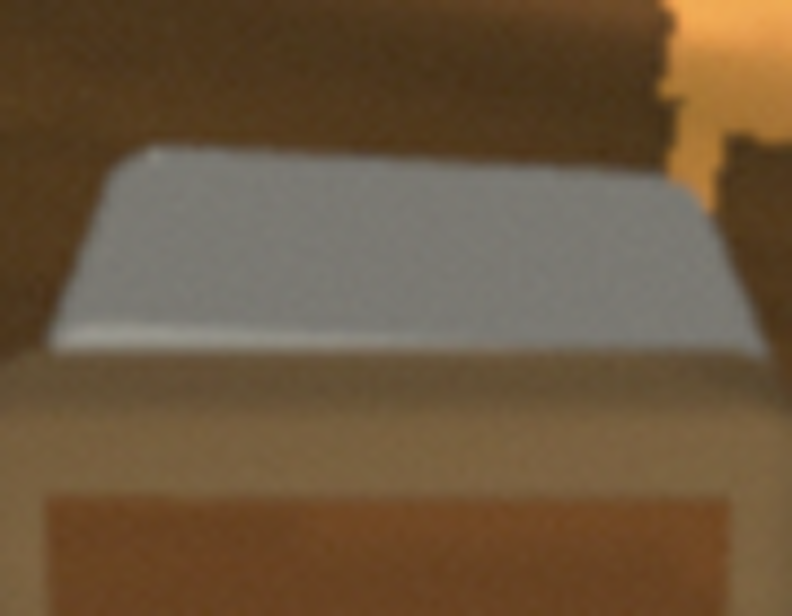

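Emit:
jog_arm --pt "0 0 -3 0 0 0" --pt "0 0 0 0 0 3.2" --pt "0 0 0 0 0 0" --pt "0 0 0 0 0 0"

```text
t: 30.77
tcp_pos: [0.5963, 0.1954, 0.049]
tool_rot: [-0.001, -0.053, 0.999, -0.0]
wrist_force: [-0.2, -0.2, 0.1]
grip_width: 0.573
```

```bash
python3 h.py 596.9 195.5 46.7 95.9
python3 - <<'E'
from h import *
C=cam("wrist");im=capture("wrist")
overlay(im,C,[],(210,165,300,235),8.8,"pics/w36.png")
E
```

```text
t 30.77 tcp [596.3 195.4  49. ] ydir 96.0 grip 0.573 F [-0.2 -0.2  0.1] j6 -1.43
 shift cur axes [-0.6  0.1  2.3] turn [-0.01 -0.13  0.13]  shift after turn [-0.6  0.1  2.3] |d| 2.0
```

View pics/w36.png

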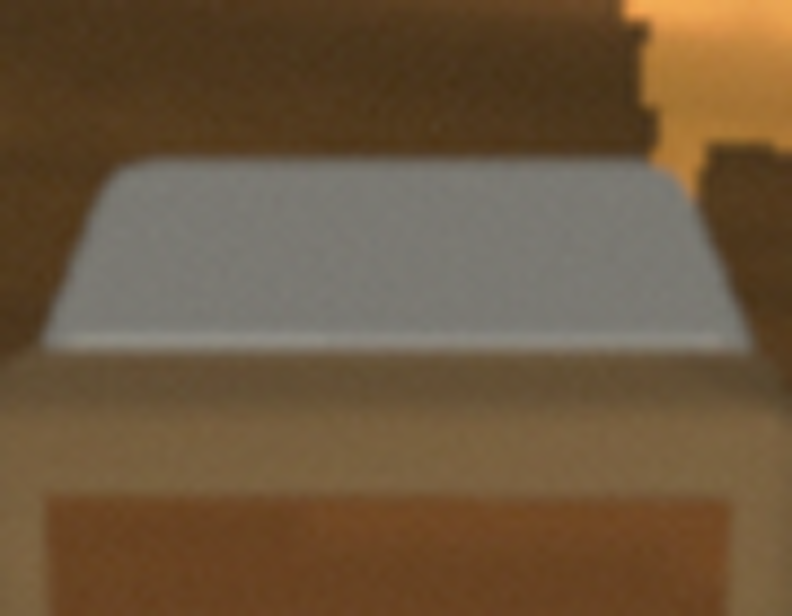

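Perfectly squared now. Lower and release.

Emit:
jog_arm --pt "0 0 1.5 0 0 0" --pt "0 0 1 0 0 0" --pt "0 0 0 0 0 0" --pt "0 0 0 0 0 0"

```text
t: 31.15
tcp_pos: [0.5965, 0.1954, 0.0467]
tool_rot: [-0.001, -0.052, 0.999, -0.0]
wrist_force: [-1.9, -0.5, 2.0]
grip_width: 0.569
```

Emit:
jog_arm --pt "0 0 0 0 0 0" --pt "0 0 0 0 0 0" --pt "0 0 0 0 0 0" --pt "0 0 0 0 0 0" --grip -1

```text
t: 31.48
tcp_pos: [0.5964, 0.1954, 0.0465]
tool_rot: [-0.001, -0.052, 0.999, -0.0]
wrist_force: [0.0, 1.4, -0.3]
grip_width: 1.0
```

Emit:
jog_arm --pt "0 0 -20 0 0 0" --pt "0 0 -30 0 0 0" --pt "0 0 -35 0 0 0" --pt "0 0 -35 0 0 0" --pt "0 0 0 0 0 0"

```text
t: 31.9
tcp_pos: [0.5996, 0.1962, 0.1737]
tool_rot: [0.004, -0.052, 0.999, 0.001]
wrist_force: [1.0, -0.8, 0.3]
grip_width: 0.999
```

Emit:
jog_arm --pt "0 0 0 0 0 0"

```text
t: 31.98
tcp_pos: [0.5975, 0.1957, 0.1686]
tool_rot: [0.001, -0.052, 0.999, 0.0]
wrist_force: [0.2, -0.3, -0.7]
grip_width: 0.995
```

```bash
python3 h.py 450 -250 200 95.9
python3 - <<'E'
from h import *
C=cam("wrist");im=capture("wrist")
overlay(im,C,[],(150,60,350,210),4,"pics/w37.png")
E
```

```text
t 31.98 tcp [597.5 195.7 168.6] ydir 96.0 grip 0.995 F [ 0.2 -0.3 -0.7] j6 -1.43
 shift cur axes [ 193.  -427.9  -32. ] turn [0.03 0.12 0.06]  shift after turn [ 192.6 -428.2  -31.4] |d| 471.0
```

View pics/w37.png

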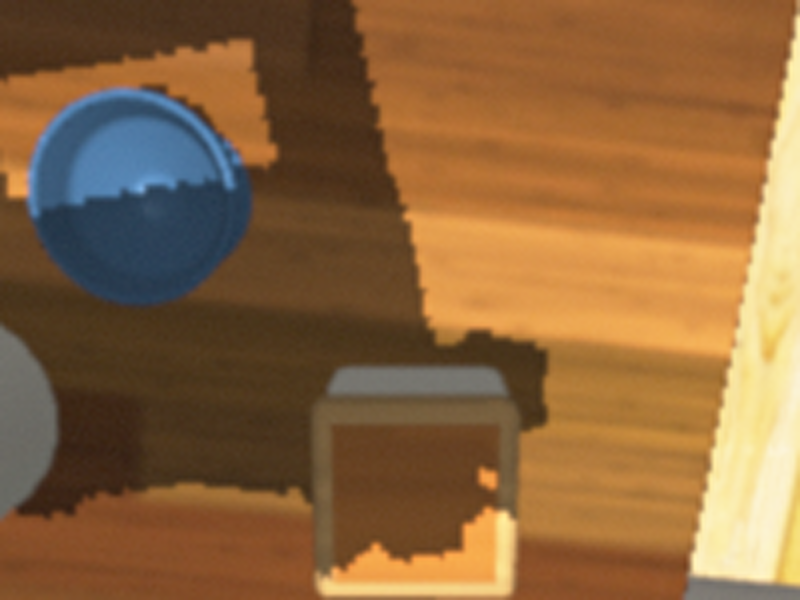

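Squared. Clear the arm from the top view for a final check.

Emit:
jog_arm --pt "15 -34 -3 0 0 0" --pt "15 -34 -3 0 0 0" --pt "15 -34 -3 0 0 0" --pt "15 -34 -3 0 0 0" --pt "15 -34 -3 0 0 0"

```text
t: 32.45
tcp_pos: [0.5381, 0.0172, 0.1802]
tool_rot: [-0.002, -0.052, 0.999, 0.0]
wrist_force: [0.8, -0.7, 0.0]
grip_width: 1.0
```

Emit:
jog_arm --pt "15 -34 -3 0 0 0" --pt "15 -34 -3 0 0 0" --pt "15 -34 -3 0 0 0" --pt "15 -34 -3 0 0 0" --pt "15 -34 -3 0 0 0"

```text
t: 32.87
tcp_pos: [0.4812, -0.1596, 0.1955]
tool_rot: [-0.002, -0.052, 0.999, 0.001]
wrist_force: [1.2, -0.2, 0.1]
grip_width: 1.0
```

Emit:
jog_arm --pt "12 -34 0 0 0 0" --pt "12 -34 0 0 0 0" --pt "0 0 0 0 0 0" --pt "0 0 0 0 0 0" --pt "0 0 0 0 0 0"

```text
t: 33.28
tcp_pos: [0.4655, -0.2279, 0.1957]
tool_rot: [-0.002, -0.052, 0.999, 0.001]
wrist_force: [0.3, 0.2, -0.2]
grip_width: 0.996
```

Run:
```python
from h import *
C=cam("top");im=capture("top")
g=(0,255,0)
overlay(im,C,[(sq((.5965,.1954),.05,5.8,.064),g),(sq((.4398,.0496),.068,37.1,.074),g),(ci((.4507,.1765),.05,.064),g),(ci((.6013,.0593),.068,.074),g),(ci((.5335,.1214),.049,.053),(0,0,255)),(ci((.5282,-.0317),.038,.015),(0,0,255))],(180,130,325,245),5,"pics/t40.png")
C=cam("scene");im=capture("scene");cv2.imwrite("pics/s40.png",cv2.resize(im[130:270,150:330],None,fx=4.3,fy=4.3,interpolation=cv2.INTER_CUBIC))
```

```text
(no output)
```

View pics/t40.png

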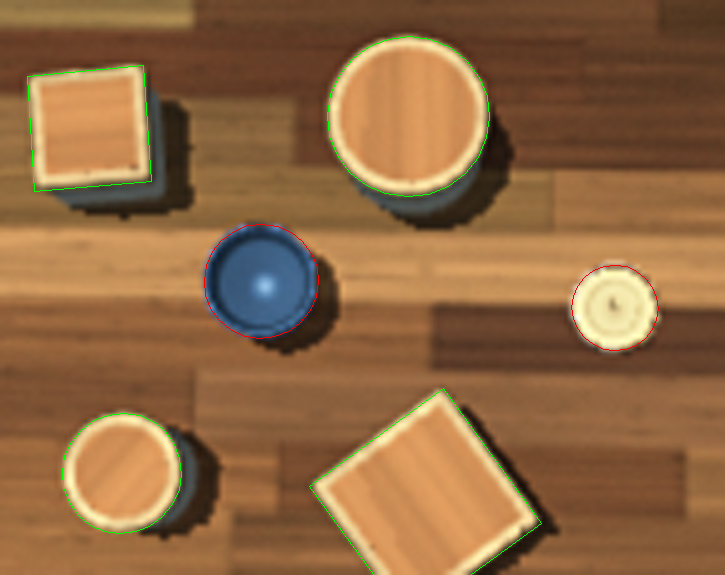

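View pics/s40.png

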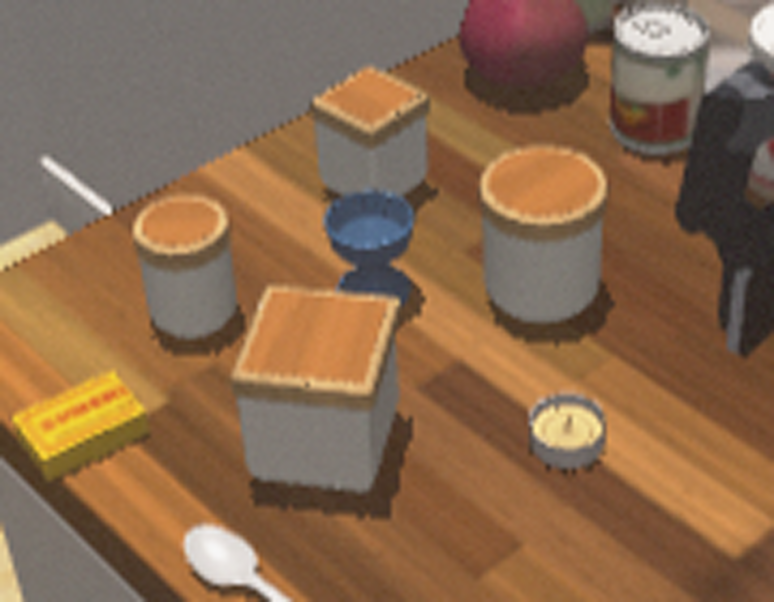

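All four lids match the predicted seated outlines, and the egg cup and tealight are where they started. Handing in.

```bash
python3 -c "
from workcell import *
print(finish_job())"
```

```text
the job is handed in; nothing more can be done
None
```

All four lids are on their matching pots, plug down, and the job was handed in at about 33 s of the 99 s allowed. I moved the small square lid first, then the small round, the large square and the large round.

- **Correction:** the small square lid first sat about 3° off its pot, so I gripped it again, turned it and set it back. The large square lid was turned about 1° before release.
- **Seating:** in the last top view, each lid's outline agrees with its seated position and height to about a pixel, or roughly 2 mm. In the side view every lid lies flat on its rim. A small contact force showed at each release except the small square's first one. It did show when that lid was set back.
- **Squareness:** in the close wrist views, both square lids lined up with their pots to about 1°.
- **Other objects:** the egg cup and tealight still match their starting outlines, and the pots show no visible shift. The highest wrist force I saw was about 15 N, when gripping the large round lid.
- **Disagreements:** the wrist camera showed objects 1–3 mm off their predicted positions, as calibration error would. My first reading of the small square pot's angle (6.6°) differed from later ones (about 5.8°), and I used the later value.

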